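Refit a plug-in driver module in a power board

TASK

Take the longer plug-in module, the one with seven pins, out of the grey carrier and plug it into the receptacle strip on the power board: feel for the holes without forcing it, and press it fully home so that it sits upright and flush on the strip. Then swing the wire bail up and over it until it stands upright against its stop, and let go. Leave the short module and the other things on the bench alone.

Things in the scene. Friction and masses are not known exactly. Their poses are not given: they have to be found in the camera images.
- module_mid (a point): centre of the seven-pin module's body, 18 mm above its underside: an upright black potted block 18 mm thick (x), 72 mm long (y, the pin row), 36 mm high (z), 80 to 150 g; it may go in either way round. At the start it stands in one of the carrier's two pockets, underside on ledges 20 mm above the bench top, pins hanging free. Take it across its 18 mm thickness
- module_pins (a point): tip of the module's middle pin, 12 mm under its underside. Seven round steel pins stand in one row along the module's y, through its middle: 3 mm in diameter, 12 mm long, blunt, edges of the tips just broken, 10 mm apart
- spare_mid (a point): centre of a short module of the same kind: four pins, 42 mm long, 18 mm thick, 36 mm high, standing in the other pocket, in line with the first, 90 mm centre to centre. To be left alone
- carrier: grey moulded carrier, 34 mm (x) by 184 mm (y), 23 mm high, fixed; origin at the centre of its underside. Two pockets in line along its y, 45 mm to either side; their rim reaches 5 mm above the ledges, so a module must rise 18 mm for its pins to clear it
- board: power board, 190 mm (x) by 260 mm (y), fixed; origin on the mat under its centre; its upper face lies 20 mm above. Seen from the strip's centre: capacitors 44 mm high stand 63 mm and more to +y, a 30 mm transformer 80 mm and more to -y, a 34 mm heat sink 85 mm and more to +x, in the board's axes
- strip (a point): NOMINAL centre of the receptacle strip, level with its flat top (16 mm above the board's face); axes as the board's. The strip is a pale bar 14 mm wide (x), 84 mm long (y), screwed down through slotted feet: its true centre lies anywhere up to 7 mm from this point along +y or -y (not across), and no reading tells where; height and direction are true
- strip_floor (a point): point on the board's face 16 mm under strip. The strip has a row of seven holes along y, 4 mm by 5 mm (x), 10 mm apart, 16 mm deep, not chamfered. Sprung contacts 5 to 8 mm down grip the pins: from there 5 to 20 N of push brings the underside flat on the strip's top (module_mid then 18 mm above strip). Over 90 N in all between module and strip bends pins
- bail (a joint): angle of the wire hold-down bail, rad: 0 = upright over the row, against its stop; it starts leaning to the board's -x side at 0.9 to 1.15; outer stop 1.35. It stays where it is left (0.03 N m of friction). Its 3.6 mm crossbar lies 47.8 mm from the axis, its legs 53.5 mm to either side; upright, it passes about 2 mm above a module that is home, and is stopped by one that is not
- bail_axis (a point): middle of the bail's axis, which runs along the board's y, 8 mm straight below strip
- bail_tab (a point): centre of the black thumb tab in the middle of the bail's crossbar, 52.8 mm from the bail's axis: 6 mm thick (its x), 16 mm along the crossbar (y), 14 mm radially (z). Push it from outside (the board's -x side) along its arc, rising as it rises: pushed level while low it binds. Or pinch it across its 16 mm
- driver_grip (a point): grip of a screwdriver, 190 mm long, lying on the mat; a bystander
- tape_mid (a point): centre of a roll of yellow tape, 96 mm across, 24 mm high, lying flat; a bystander
- flux_mid (a point): centre of a small jar, 42 mm across, 75 mm high; a bystander
Not all that is in view belongs to the job. Leave any brown or green look-alike of the part that bears module_mid alone.

How it is judged:
On the way:
1. the module is plugged in: upright, over the strip, its underside within 1.5 mm of the strip's top, while the bail is still open (z of module_mid in the frame of strip below 0.0195 m and x of module_mid in the frame of strip between -0.003 and 0.003 m and y of module_mid in the frame of strip between -0.009 and 0.009 m and angle between module_mid's own z axis and vertical below 0.05 rad and value of joint bail above 0.5 rad), for 0.2 s.
At the end, for the whole second after the job is handed in: The seven-pin module is in the strip: its underside within 1.5 mm of the strip's top, its centre within 3 mm across and 9 mm along of the strip's nominal centre, within 0.05 rad of upright; the bail stands over it within 0.12 rad of its stop (z of module_mid in the frame of strip between 0.016 and 0.0195 m and x of module_mid in the frame of strip between -0.003 and 0.003 m and y of module_mid in the frame of strip between -0.009 and 0.009 m and angle between module_mid's own z axis and vertical below 0.05 rad and value of joint bail below 0.12 rad); the robot touches nothing.
It fails at once if the module is forced against the board or its strip with more than 90 N (contact force between module and board above 90 N).
It fails at once if the short module is moved more than 15 mm (distance of spare_mid from where it was at the start of the episode above 0.015 m).
It fails at once if the screwdriver is moved more than 30 mm (distance of driver_grip from where it was at the start of the episode above 0.03 m).
It fails at once if the tape is moved more than 30 mm (distance of tape_mid from where it was at the start of the episode above 0.03 m).
It fails at once if the jar is moved more than 30 mm (distance of flux_mid from where it was at the start of the episode above 0.03 m).
It also fails if it takes over 72 s, if anything falls off the work surface, if the arm or the gripper's body presses on something with over 40 N, if the wrist force passes 120 N, or if a joint passes its speed limit or range.

ROBOT

A 6-joint arm with a two-finger parallel gripper is mounted at the origin on the work surface. World frame = base frame: x ahead of the robot, y to its left, z up, the work surface at z = 0. Lengths are in m, angles in rad, forces in N, time in s.
With the tool pointing down it reaches from about 0.375 to 0.975 m from the base axis. Payload 3.8 kg.
Tool frame: the origin (TCP) lies at the very end of the fingers, on their centre line; the grasp point (between the pads) lies 19 mm behind it; z points along the fingers, y is the direction in which the jaws open and shut (so a half turn about z gives the same grasp; the last joint's range is limited). The gripper opens to 88 mm and grips with 3 to 60 N. Pads are 18 mm wide; open, the fingers measure 123 mm over their backs; the gripper's body (75 mm by 187 mm) begins 45 mm behind the grasp point.
Start: joints at [-1.144, 0.264, 1.604, -0, 1.274, -0.037], TCP at [0.302, -0.604, 0.239] pointing down, gripper open.
Joint ranges: [-2.63, 2.63], [-0.94, 2.18], [0.31, 2.57], [-1.31, 4.45], [0, 2.66], [-2.55, 2.55]. Speed limits (rad/s): [2.57, 2.57, 3.14, 3.14, 3.14, 3.14].

INTERFACE

Orientations are given as a unit quaternion [x, y, z, w].
In Python, from bench import env gives the robot as it stands. The module is installed in compiled form; this text tells all that it offers.
- The arm moves only by the tool apply_moves, never from a script. Its argument "deltas" is a list of rows, each an object of numbers: "tx", "ty", "tz": the shift along the tool's x, y, z each as a share of 0.05 m, from -1 to 1; "turn": the turn about the tool's z as a share of 0.1 rad, from -1 to 1. A call has 1 to 5 rows; each row shifts and turns the pose as measured when the row begins, along the tool's axes as they then stand; what a row does not reach is not made up. A row lasts 1/8 s, in which the tool goes at most 62.5 mm and 10.7 degrees, less where a joint would pass 70% of its speed; a pose out of reach is approached as far as the arm can. A call with a number of a shift or a turn outside -1 to 1 is refused whole. A call with a gripper value outside its range is refused whole. "jaw" is the closure, from 0 (fully open) to 1 (shut), set as the call begins (left out, the last holds). The fingers move at their own pace and stop on an object; the grip force is fixed at half the most. Time passes only in rows, so rows that do not move let the fingers close. It gives the time, the measured TCP pose, the force and the opening at its end, in the units of the state.
- env.observe(): the state, without advancing time (a new reading comes with each control period).
- env.camera(name): name is "scene" or "top" or "wrist"; returns the picture (420x560x3 uint8, red, green, blue); there is no depth.
- env.get_calibration(name): a dict with "fx", "fy", "cx", "cy" (pixels), "eye" and "orientation" of the camera in the world; the wrist camera has in their place "tool_from_camera" (4x4, takes a point from camera to tool coordinates, whose origin is the TCP and whose axes are the flange's). Camera axes: x right, y down, z forward; pixel columns grow to the right and rows downward; lengths in m; the calibration is good to about 2 mm. The wrist camera is an equidistant fisheye: a pixel r from the principal point sees the ray r / f radians off the axis. A picture is of the moment at which its call begins: read the wrist's pose just before it. get_calibration takes no time and is no camera call.
- env.hand_in(): hands the job in, once; it reports no verdict.
The state is a dict: "time": time; "q": joint angles; "qvel": joint speeds; "joint_torque": joint torques, N m; "tool_pos": TCP position; "eef_rot": TCP orientation; "force": force on the tool from outside, world axes, zero at the start; "ft_torque": the same for the moment, N m; "grip_width": finger opening in m.
Only numpy, scipy, OpenCV 4.12 (cv2) and the standard library are available. Lean on these libraries where they do the work, as an engineer would, in place of code of your own. Each camera call takes 0.05 s, during which the arm holds its last target.

## Working session

There is one attempt and no reset: what is moved stays moved. The work goes in short steps, Python scripts to look and compute and a tool call to move; the robot and the scene stay as the last step left them, time stands still between calls to the robot, and variables do not carry over. Pictures are saved under pics/ and viewed, and the job is handed in when it is done.

Besides the shell and the picture viewer there is one more tool, called after "Call:" as a command line: name --argument value ..., lists and objects as JSON in quotes. apply_moves: Moves the arm, as the interface text tells. Its arguments: {"type":"object","properties":{"deltas":{"type":"array"},"jaw":{"type":"number"}},"required":["deltas"]}

```bash
mkdir -p pics; python3 - <<'E'
from bench import env
import cv2
s=env.observe()
for k,v in s.items(): print(k,v)
for n in ["scene","top","wrist"]:
    c=env.get_calibration(n); print(n,c)
    im=env.camera(n); cv2.imwrite(f"pics/{n}0.png",im[:,:,::-1])
E
```

```text
time 0.0
q [-1.14391281e+00  2.64765143e-01  1.60534625e+00 -1.49222073e-05
  1.27370762e+00 -3.69044692e-02]
qvel [-1.30807919e-03  1.45192120e-05  4.59491232e-04  9.65238960e-04
  3.02093590e-04  9.74138069e-05]
joint_torque [-8.07740489e-04 -5.02116501e+01 -3.56877780e+01  7.26762903e-02
  2.95465020e-02 -1.61579096e-04]
tool_pos [ 0.30165389 -0.60305982  0.23739492]
eef_rot [ 9.73231754e-01  2.29823224e-01 -2.22682339e-04 -1.09070347e-03]
force [-1.00610824  0.23233408 -0.22261475]
ft_torque [0.00980773 0.05107573 0.02753257]
grip_width 0.08838390847250606
scene {'fx': 391.5557944648132, 'fy': 391.5557944648132, 'cx': 274.12095068767513, 'cy': 211.14259928962065, 'eye': array([1.12540894, 0.12362389, 0.63512461]), 'orientation': array([ 0.5075329 ,  0.77029654, -0.32754268, -0.20437562])}
top {'fx': 455.005537039033, 'fy': 455.005537039033, 'cx': 285.1867378995812, 'cy': 213.8266495595139, 'eye': array([ 0.3579006 , -0.12903442,  1.17293314]), 'orientation': array([ 0.72473112, -0.67938446,  0.07849204, -0.08390803])}
wrist {'fx': 325.19226210127806, 'fy': 325.19226210127806, 'cx': 279.4024983900296, 'cy': 207.76434059972627, 'tool_from_camera': array([[-3.09372832e-04, -9.65436760e-01, -2.60637233e-01,
         6.75125641e-02],
       [ 9.99998435e-01,  1.55292928e-04, -1.76221119e-03,
        -5.98970155e-04],
       [ 1.74177858e-03, -2.60637371e-01,  9.65435201e-01,
        -1.45891144e-01],
       [ 0.00000000e+00,  0.00000000e+00,  0.00000000e+00,
         1.00000000e+00]])}
```

View pics/scene0.png

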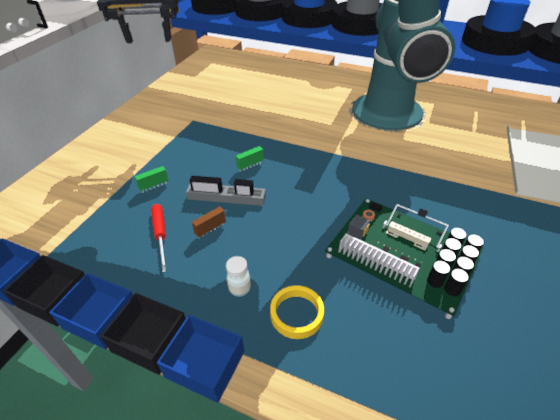

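View pics/top0.png

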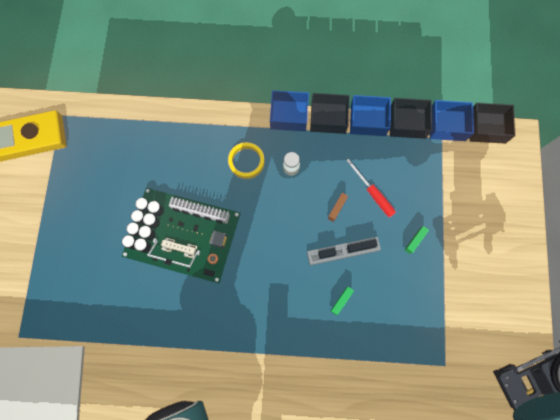

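View pics/wrist0.png

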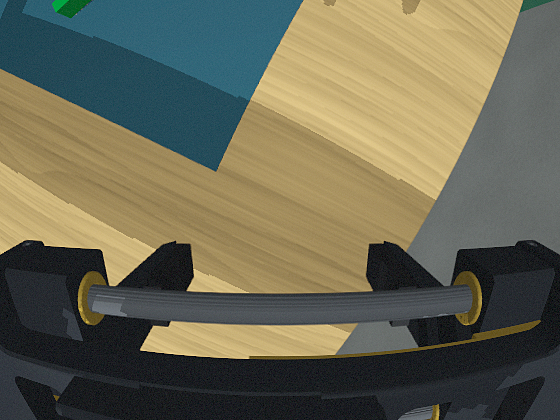

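The carrier at top (344,250) holds the long black block at (363,246) and the short one at (327,253). Look-alikes are brown (338,207), green (418,240) and green (342,300), all to be left alone. The board is at about (181,235), with its strip at (180,247). I'll zoom in to check the choice.

```bash
python3 - <<'E'
import cv2
im=cv2.imread("pics/top0.png")
cv2.imwrite("pics/crA.png",cv2.resize(im[225:275,295:395],None,fx=8,fy=8,interpolation=cv2.INTER_CUBIC))
cv2.imwrite("pics/crB.png",cv2.resize(im[180:290,115:245],None,fx=5.4,fy=5.4,interpolation=cv2.INTER_CUBIC))
im=cv2.imread("pics/scene0.png")
cv2.imwrite("pics/crC.png",cv2.resize(im[165:215,175:275],None,fx=8,fy=8,interpolation=cv2.INTER_CUBIC))
E
```

```text
(no output)
```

View pics/crA.png

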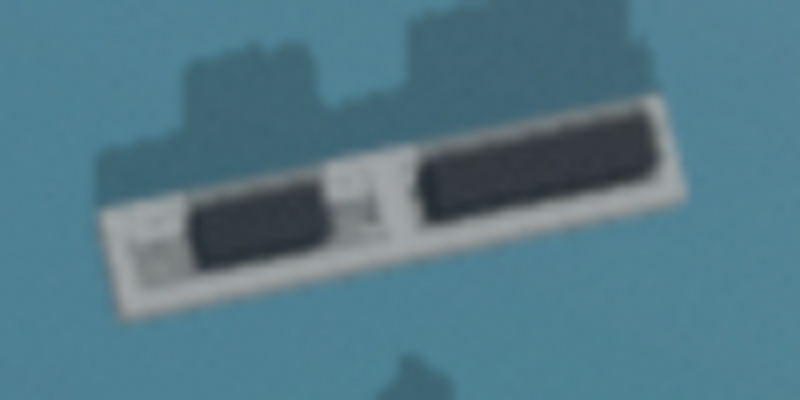

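View pics/crB.png

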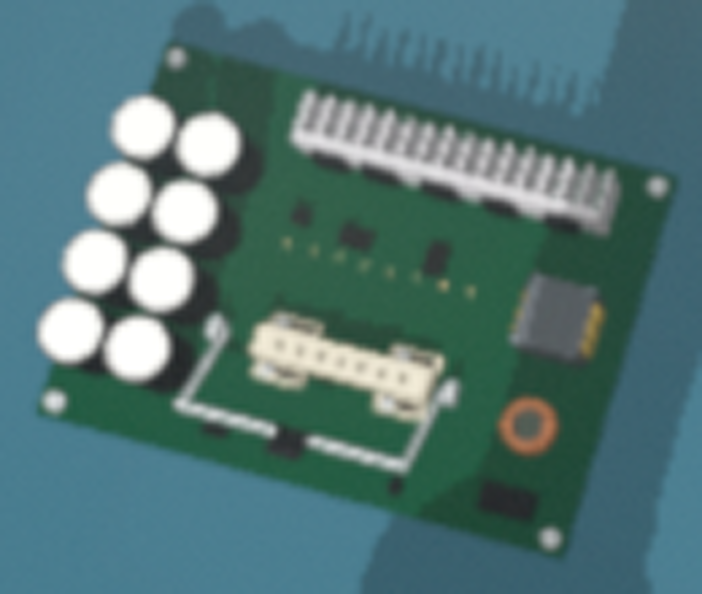

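View pics/crC.png

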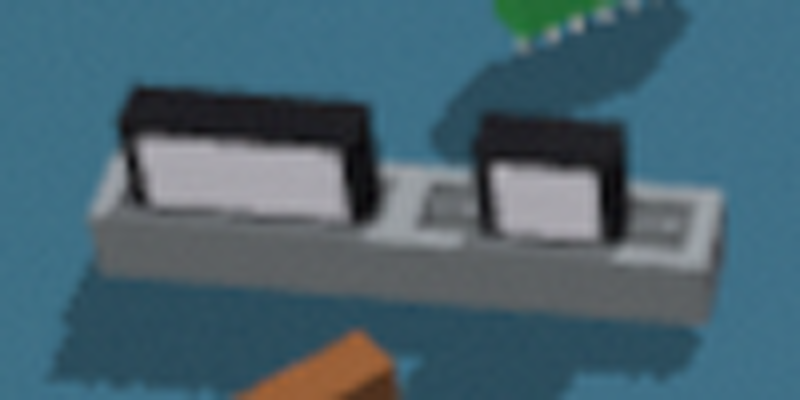

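The long black block at right in the carrier (top ~(363,246)) has 7-pin proportions, so it's my choice. Next I'll measure.

```bash
cat > h.py <<'E'
import numpy as np, cv2
from scipy.spatial.transform import Rotation as R
from bench import env
def ray(n,uv,pose=None):
    c=env.get_calibration(n); u,v=uv
    if n!="wrist":
        d=np.array([(u-c["cx"])/c["fx"],(v-c["cy"])/c["fy"],1]); M=R.from_quat(c["orientation"]).as_matrix()
        return np.array(c["eye"]),M@d
    a=np.array([(u-c["cx"])/c["fx"],(v-c["cy"])/c["fy"]]); t=np.linalg.norm(a)
    d=np.array([*(a/max(t,1e-9)*np.sin(t)),np.cos(t)])
    T=c["tool_from_camera"]; p,q=pose; M=R.from_quat(q).as_matrix()
    return np.array(p)+M@T[:3,3], M@T[:3,:3]@d
def onz(n,uv,z,pose=None):
    o,d=ray(n,uv,pose); return o+d*(z-o[2])/d[2]
def yaw(q): # angle of tool y in world
    y=R.from_quat(q).as_matrix()[:,1]; return np.arctan2(y[1],y[0])
def proj(n,P,pose=None):
    c=env.get_calibration(n)
    if n!="wrist":
        p=R.from_quat(c["orientation"]).as_matrix().T@(np.array(P)-c["eye"]); return np.array([c["fx"]*p[0]/p[2]+c["cx"],c["fy"]*p[1]/p[2]+c["cy"]])
    T=c["tool_from_camera"]; q=R.from_quat(pose[1]).as_matrix().T@(np.array(P)-pose[0]); p=T[:3,:3].T@(q-T[:3,3])
    t=np.arctan2(np.hypot(p[0],p[1]),p[2]); e=p[:2]/np.hypot(p[0],p[1]); return np.array([c["cx"],c["cy"]])+c["fx"]*t*e
E
python3 - <<'E'
from h import *
im=cv2.imread("pics/top0.png"); hsv=cv2.cvtColor(im,cv2.COLOR_BGR2HSV)
# carrier
sub=np.zeros(im.shape[:2],np.uint8); sub[225:275,295:395]=1
g=((hsv[...,1]<60)&(hsv[...,2]>100)&(sub>0)).astype(np.uint8)
pts=np.argwhere(g)[:,::-1].astype(np.float32); r=cv2.minAreaRect(pts); b=cv2.boxPoints(r); print("carrier",r)
W=np.array([onz("top",p,0.024)[:2] for p in b]); print(W.mean(0)); e=[W[1]-W[0],W[2]-W[1]]; 
for x in e: print(np.linalg.norm(x),np.degrees(np.arctan2(x[1],x[0])))
k=((hsv[...,2]<85)&(hsv[...,1]<110)&(sub>0)).astype(np.uint8)
cs,_=cv2.findContours(k,cv2.RETR_EXTERNAL,cv2.CHAIN_APPROX_NONE)
for c in cs:
    if cv2.contourArea(c)<50: continue
    r=cv2.minAreaRect(c); W=np.array([onz("top",p,0.056)[:2] for p in cv2.boxPoints(r)]); e=[W[1]-W[0],W[2]-W[1]]
    print("mod",r,W.mean(0),[(np.linalg.norm(x),np.degrees(np.arctan2(x[1],x[0]))) for x in e])
# board: corners of dilated non-mat
pix=[(p[0]/5.4+115-.4,p[1]/5.4+180-.4) for p in [(165,40),(678,177),(563,557),(38,411)]]
W=np.array([onz("top",p,0.02)[:2] for p in pix]); print("board",W,W.mean(0))
for i in range(4):
    x=W[(i+1)%4]-W[i]; print(np.linalg.norm(x),np.degrees(np.arctan2(x[1],x[0])))
h=[(p[0]/5.4+115-.4,p[1]/5.4+180-.4) for p in [(280,345),(403,379)]]
W=np.array([onz("top",p,0.036)[:2] for p in h]);print("holes ends",W,W.mean(0),np.linalg.norm(W[1]-W[0]))
E
```

```text
carrier ((343.36737060546875, 250.37005615234375), (14.67824649810791, 72.67019653320312), 78.11134338378906)
[ 0.54107055 -0.26565261]
0.18682639612430701 -74.34604198268562
0.03761936381736139 -167.1527490443579
mod ((326.76922607421875, 252.84616088867188), (7.8446455001831055, 16.86598777770996), 78.69007110595703) [ 0.52702083 -0.22082894] [(np.float64(0.04194588631501109), np.float64(-74.93920718466443)), (np.float64(0.019461385802943296), np.float64(-166.45879825053007))]
mod ((361.4151611328125, 245.5968475341797), (7.828397750854492, 29.61400604248047), 78.11134338378906) [ 0.55066943 -0.30583796] [(np.float64(0.07420859195631627), np.float64(-74.36074483488407)), (np.float64(0.019515890461347312), np.float64(-167.0701388272446))]
board [[0.67635619 0.26219704]
 [0.62394443 0.00598668]
 [0.4393329  0.04356879]
 [0.49138555 0.29744748]] [0.55775477 0.1523    ]
0.26151623108859784 -101.56122440263906
0.18839806361467767 168.49330409373184
0.2591599333664196 78.41324573840953
0.18829957477539505 -10.789662164432174
holes ends [[0.5276792  0.18301206]
 [0.51542631 0.12373935]] [0.52155276 0.15337571] 0.06052592516713782
```

```bash
cat >> h.py <<'E'
def need(P,yawdeg=None):
    s=env.observe(); M=R.from_quat(s["eef_rot"]).as_matrix()
    d=M.T@(np.array(P)-s["tool_pos"]); y=np.degrees(yaw(s["eef_rot"]))
    print("t",round(s["time"],2),"pos",s["tool_pos"].round(4),"yaw",round(y,2),"tilt",np.degrees(np.arccos(-M[2,2])).round(2),"F",np.round(s["force"],1),"w",round(s["grip_width"],4))
    print("tool x",M[:,0].round(3),"y",M[:,1].round(3))
    out=(d/0.05).round(3)
    if yawdeg is not None:
        dy=(yawdeg-y+90)%180-90; print("turn shares (tool z down => neg)", round(-np.radians(dy)/0.1,2), "q6",s["q"][5])
    print("shares tx ty tz",out)
E
python3 -c "
from h import *
need([0.551,-0.306,0.16],15.6)"
```

```text
t 0.15 pos [ 0.3017 -0.6032  0.2377] yaw -63.43 tilt 0.1 F [0.8 1.1 0.2] w 0.0882
tool x [0.894 0.447 0.   ] y [ 0.447 -0.894 -0.002]
turn shares (tool z down => neg) -13.79 q6 -0.03688787131149587
shares tx ty tz [ 7.118 -3.083  1.56 ]
```

Call:
apply_moves --deltas '[{"tx": 0.87,"ty": -0.38,"turn": -1},{"tx": 0.9,"ty": -0.29,"turn": -1},{"tx": 0.93,"ty": -0.2,"turn": -1},{"tx": 0.94,"ty": -0.1,"turn": -1},{"tx": 0.95,"ty": 0,"turn": -1}]' --jaw 0

```text
schema error: expected keys tx, ty, tz, turn
```

```bash
python3 -c "
from h import *
need([0.551,-0.306,0.16],15.6)"
```

```text
t 0.15 pos [ 0.3017 -0.6032  0.2377] yaw -63.43 tilt 0.1 F [0.8 1.1 0.2] w 0.0882
tool x [0.894 0.447 0.   ] y [ 0.447 -0.894 -0.002]
turn shares (tool z down => neg) -13.79 q6 -0.03688787131149587
shares tx ty tz [ 7.118 -3.083  1.56 ]
```

Call:
apply_moves --deltas '[{"tx": 0.87,"ty": -0.38,"tz": 0,"turn": -1},{"tx": 0.9,"ty": -0.29,"tz": 0,"turn": -1},{"tx": 0.93,"ty": -0.2,"tz": 0,"turn": -1},{"tx": 0.94,"ty": -0.1,"tz": 0,"turn": -1},{"tx": 0.95,"ty": 0,"tz": 0,"turn": -1}]' --jaw 0

```text
time: 0.78
tool_pos: [0.4543, -0.4181, 0.2351]
eef_rot: [0.884, 0.467, -0.0, -0.002]
force: [0.5, -0.5, 0.3]
grip_width: 0.0881
```

```bash
python3 -c "
from h import *
need([0.551,-0.306,0.16],15.6)"
```

```text
t 0.78 pos [ 0.4543 -0.4181  0.2351] yaw -34.26 tilt 0.28 F [ 0.5 -0.5  0.3] w 0.0881
tool x [0.563 0.826 0.002] y [ 0.826 -0.563 -0.005]
turn shares (tool z down => neg) -8.7 q6 -0.18686548582727575
shares tx ty tz [2.94  0.343 1.504]
```

Call:
apply_moves --deltas '[{"tx": 0.8,"ty": 0.1,"tz": 0.2,"turn": -1},{"tx": 0.8,"ty": 0.17,"tz": 0.2,"turn": -1},{"tx": 0.75,"ty": 0.24,"tz": 0.2,"turn": -1},{"tx": 0.5,"ty": 0.22,"tz": 0.1,"turn": -1},{"tx": 0,"ty": 0,"tz": 0,"turn": -1}]'

```text
time: 1.4
tool_pos: [0.5543, -0.2976, 0.1976]
eef_rot: [0.734, 0.68, 0.0, -0.003]
force: [-0.5, 0.3, 0.1]
grip_width: 0.0882
```

```bash
python3 -c "
from h import *
need([0.551,-0.306,0.16],15.6)"
```

```text
t 1.4 pos [ 0.5543 -0.2976  0.1976] yaw -4.37 tilt 0.4 F [-0.5  0.3  0.1] w 0.0882
tool x [0.076 0.997 0.005] y [ 0.997 -0.076 -0.005]
turn shares (tool z down => neg) -3.48 q6 -0.4583541838810135
shares tx ty tz [-0.176 -0.05   0.751]
```

Call:
apply_moves --deltas '[{"tx": -0.15,"ty": 0,"tz": 0,"turn": -1},{"tx": 0,"ty": 0,"tz": 0,"turn": -1},{"tx": 0,"ty": 0,"tz": 0,"turn": -1},{"tx": 0,"ty": 0,"tz": 0,"turn": -0.3},{"tx": 0,"ty": 0,"tz": 0,"turn": 0}]'

```text
time: 2.02
tool_pos: [0.5531, -0.3033, 0.195]
eef_rot: [0.607, 0.795, 0.0, -0.006]
force: [0.7, -0.1, -0.0]
grip_width: 0.0884
```

```bash
python3 - <<'E'
from h import *
need([0.551,-0.306,0.16],15.6)
s=env.observe(); im=env.camera("wrist")[:,:,::-1].copy(); cv2.imwrite("pics/w1.png",im); np.savez("w1.npz",p=s["tool_pos"],q=s["eef_rot"])
E
```

```text
t 2.02 pos [ 0.5531 -0.3033  0.195 ] yaw 15.24 tilt 0.64 F [ 0.7 -0.1 -0. ] w 0.0884
tool x [-0.263  0.965  0.009] y [ 0.965  0.263 -0.006]
turn shares (tool z down => neg) -0.06 q6 -0.8090441822925363
shares tx ty tz [-0.048 -0.051  0.699]
```

View pics/w1.png

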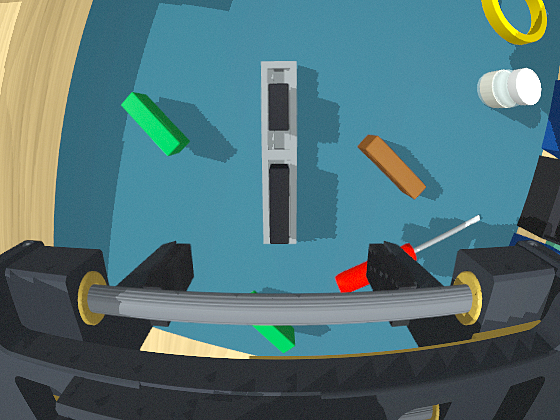

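```bash
python3 - <<'E'
from h import *
d=np.load("w1.npz"); pose=(d["p"],d["q"])
im=cv2.imread("pics/w1.png"); cv2.imwrite("pics/w1c.png",cv2.resize(im[150:260,230:330],None,fx=5,fy=5,interpolation=cv2.INTER_CUBIC))
hsv=cv2.cvtColor(im,cv2.COLOR_BGR2HSV)
m=np.zeros(im.shape[:2],np.uint8); m[155:246,262:298]=1
k=((hsv[...,2]<75)&(hsv[...,1]<130)&(m>0)).astype(np.uint8)
c=max(cv2.findContours(k,cv2.RETR_EXTERNAL,cv2.CHAIN_APPROX_NONE)[0],key=cv2.contourArea); print(cv2.boundingRect(c))
W=np.array([onz("wrist",p[0],0.056,pose)[:2] for p in c]).astype(np.float32)
r=cv2.minAreaRect(W); print(r)
b=cv2.boxPoints(r)
for i in range(2):
    e=b[i+1]-b[i]; print(np.linalg.norm(e),np.degrees(np.arctan2(e[1],e[0])))
print("proj",proj("wrist",[0.5507,-0.3058,0.056],pose))
E
```

```text
(269, 164, 20, 80)
((0.5533453226089478, -0.30806589126586914), (0.017026683315634727, 0.07400328665971756), 15.591591835021973)
0.07400331 -74.40836
0.017026642 15.591556
proj [276.45562712 201.57688309]
```

View pics/w1c.png

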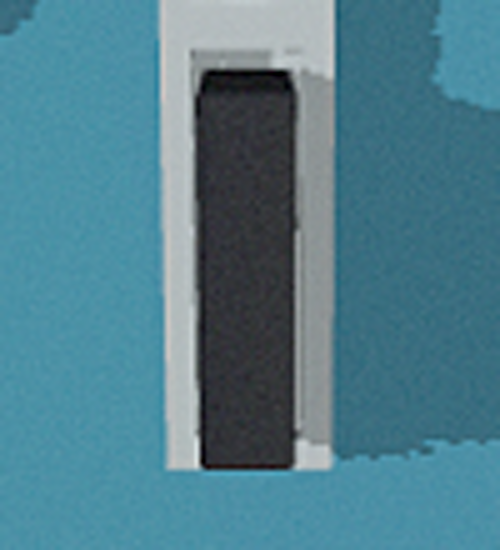

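```bash
python3 -c "
from h import *
need([0.5525,-0.308,0.030],15.6)
for n,p in [('brown',(338,207)),('driver',(375,200)),('green',(342,300))]: print(n,onz('top',p,0.015))"
```

```text
t 2.08 pos [ 0.5531 -0.3033  0.195 ] yaw 15.23 tilt 0.64 F [-0.1  0.4 -0.6] w 0.0883
tool x [-0.263  0.965  0.009] y [ 0.965  0.263 -0.006]
turn shares (tool z down => neg) -0.06 q6 -0.8089472533034482
shares tx ty tz [-0.119 -0.017  3.299]
brown [ 0.65609928 -0.24828713  0.015     ]
driver [ 0.68136781 -0.34476092  0.015     ]
green [ 0.4169299  -0.26741983  0.015     ]
```

Call:
apply_moves --deltas '[{"tx": -0.1,"ty": 0,"tz": 0.8,"turn": -0.06},{"tx": 0,"ty": 0,"tz": 0.8,"turn": 0},{"tx": 0,"ty": 0,"tz": 0.7,"turn": 0},{"tx": 0,"ty": 0,"tz": 0.2,"turn": 0},{"tx": 0,"ty": 0,"tz": 0,"turn": 0}]' --jaw 0.5

```text
time: 2.7
tool_pos: [0.5556, -0.3087, 0.0695]
eef_rot: [0.607, 0.795, 0.001, -0.003]
force: [0.4, 0.2, -0.0]
grip_width: 0.0439
```

```bash
python3 - <<'E'
from h import *
need([0.5525,-0.308,0.030],15.6)
s=env.observe(); im=env.camera("wrist")[:,:,::-1].copy(); cv2.imwrite("pics/w2.png",im)
E
```

```text
t 2.7 pos [ 0.5556 -0.3087  0.0695] yaw 15.3 tilt 0.34 F [ 0.4  0.2 -0. ] w 0.0439
tool x [-0.264  0.965  0.006] y [ 0.965  0.264 -0.002]
turn shares (tool z down => neg) -0.05 q6 -0.8161716704280548
shares tx ty tz [ 0.026 -0.054  0.791]
```

View pics/w2.png

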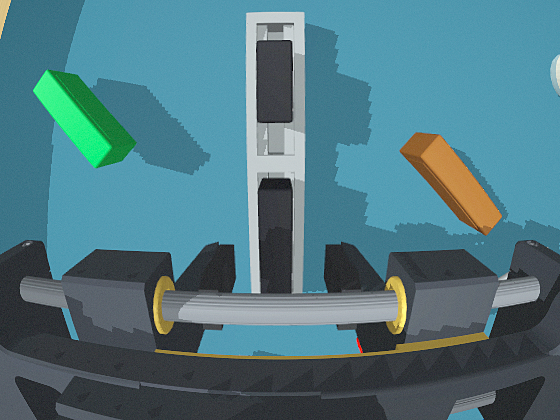

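Module column ~276 lies between the fingers (217–236 and 325–344, centre ~280). I'll descend with a small shift to -y.

Call:
apply_moves --deltas '[{"tx": 0,"ty": -0.05,"tz": 0.5,"turn": -0.05},{"tx": 0,"ty": 0,"tz": 0.25,"turn": 0},{"tx": 0,"ty": 0,"tz": 0.0,"turn": 0}]'

```text
time: 3.12
tool_pos: [0.5575, -0.3118, 0.0377]
eef_rot: [0.605, 0.796, 0.001, 0.002]
force: [0.3, -0.2, -0.0]
grip_width: 0.0446
```

```bash
python3 -c "
from h import *
need([0.5525,-0.308,0.030],15.6)"
```

```text
t 3.12 pos [ 0.5575 -0.3118  0.0377] yaw 15.57 tilt 0.32 F [ 0.3 -0.2 -0. ] w 0.0446
tool x [-0.268  0.963 -0.002] y [0.963 0.268 0.005]
turn shares (tool z down => neg) -0.0 q6 -0.8237032793588702
shares tx ty tz [ 0.1   -0.076  0.154]
```

Call:
apply_moves --deltas '[{"tx": 0.08,"ty": -0.08,"tz": 0.12,"turn": 0},{"tx": 0,"ty": 0,"tz": 0,"turn": 0},{"tx": 0,"ty": 0,"tz": 0,"turn": 0}]'

```text
time: 3.5
tool_pos: [0.554, -0.3098, 0.0342]
eef_rot: [0.605, 0.796, 0.002, 0.004]
force: [1.3, -0.2, 0.5]
grip_width: 0.0441
```

```bash
python3 -c "
from h import *
need([0.5525,-0.308,0.030],15.6)"
```

```text
t 3.5 pos [ 0.554  -0.3098  0.0342] yaw 15.57 tilt 0.55 F [ 1.3 -0.2  0.5] w 0.0441
tool x [-0.268  0.963 -0.005] y [0.963 0.268 0.008]
turn shares (tool z down => neg) -0.01 q6 -0.823847467761546
shares tx ty tz [ 0.042 -0.02   0.083]
```

Call:
apply_moves --deltas '[{"tx": 0.04,"ty": -0.02,"tz": 0.09,"turn": 0},{"tx": 0,"ty": 0,"tz": 0,"turn": 0},{"tx": 0,"ty": 0,"tz": 0,"turn": 0}]'

```text
time: 3.88
tool_pos: [0.5527, -0.3081, 0.0298]
eef_rot: [0.605, 0.796, 0.002, 0.005]
force: [-1.1, 0.4, -0.4]
grip_width: 0.0441
```

```bash
python3 -c "
from h import *
need([0.5525,-0.308,0.030],15.6)"
```

```text
t 3.88 pos [ 0.5527 -0.3081  0.0298] yaw 15.57 tilt 0.59 F [-1.1  0.4 -0.4] w 0.0441
tool x [-0.268  0.963 -0.006] y [0.963 0.268 0.008]
turn shares (tool z down => neg) -0.01 q6 -0.8227370431368464
shares tx ty tz [ 0.004 -0.003 -0.004]
```

Call:
apply_moves --deltas '[{"tx": 0,"ty": 0,"tz": 0,"turn": 0},{"tx": 0,"ty": 0,"tz": 0,"turn": 0},{"tx": 0,"ty": 0,"tz": 0,"turn": 0},{"tx": 0,"ty": 0,"tz": 0,"turn": 0},{"tx": 0,"ty": 0,"tz": 0,"turn": 0}]' --jaw 1

```text
time: 4.5
tool_pos: [0.5528, -0.3082, 0.0298]
eef_rot: [0.605, 0.796, 0.002, 0.005]
force: [-0.5, 0.2, -0.5]
grip_width: 0.0177
```

```bash
python3 -c "
from h import *
need([0.5525,-0.308,0.130],15.6)"
```

```text
t 4.5 pos [ 0.5528 -0.3082  0.0298] yaw 15.56 tilt 0.59 F [-0.5  0.2 -0.5] w 0.0177
tool x [-0.268  0.963 -0.006] y [0.963 0.268 0.009]
turn shares (tool z down => neg) -0.01 q6 -0.8227602062608999
shares tx ty tz [-0.006  0.012 -2.004]
```

Call:
apply_moves --deltas '[{"tx": 0,"ty": 0,"tz": -0.3,"turn": 0},{"tx": 0,"ty": 0,"tz": -0.4,"turn": 0},{"tx": 0,"ty": 0,"tz": -0.7,"turn": 0},{"tx": 0,"ty": 0,"tz": -0.7,"turn": 0},{"tx": 0,"ty": 0,"tz": -0.7,"turn": 0}]'

```text
time: 5.12
tool_pos: [0.5495, -0.3066, 0.1751]
eef_rot: [0.605, 0.796, 0.001, 0.002]
force: [-0.3, -0.0, -1.9]
grip_width: 0.0176
```

```bash
python3 - <<'E'
from h import *
need([0.5216,0.1534,0.13],-11.6)
s=env.observe(); im=env.camera("wrist")[:,:,::-1].copy(); cv2.imwrite("pics/w3.png",im)
E
```

```text
t 5.12 pos [ 0.5495 -0.3066  0.1751] yaw 15.56 tilt 0.31 F [-0.3 -0.  -1.9] w 0.0176
tool x [-0.268  0.963 -0.002] y [0.963 0.268 0.005]
turn shares (tool z down => neg) 4.74 q6 -0.8224445928920672
shares tx ty tz [9.013 1.927 0.893]
```

View pics/w3.png

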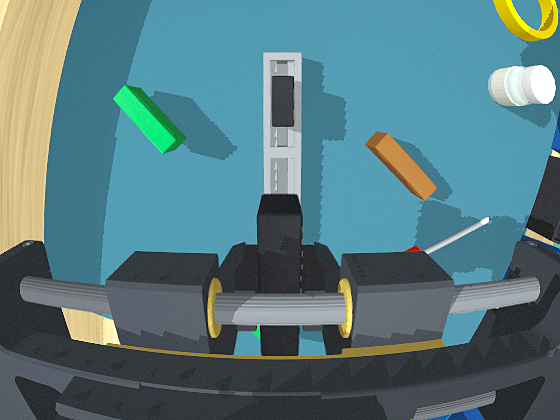

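Call:
apply_moves --deltas '[{"tx": 0.98,"ty": 0.2,"tz": 0,"turn": 0.95},{"tx": 0.99,"ty": 0.11,"tz": 0,"turn": 0.95},{"tx": 1,"ty": 0,"tz": 0,"turn": 0.95},{"tx": 0.99,"ty": -0.09,"tz": 0,"turn": 0.95},{"tx": 0.98,"ty": -0.19,"tz": 0,"turn": 0.95}]'

```text
time: 5.8
tool_pos: [0.5385, -0.0579, 0.189]
eef_rot: [0.782, 0.623, 0.008, 0.014]
force: [0.7, 0.0, -1.9]
grip_width: 0.018
```

```bash
python3 - <<'E'
from h import *
need([0.5216,0.1534,0.13],-11.6)
im=cv2.imread("pics/w3.png"); cv2.imwrite("pics/w3c.png",cv2.resize(im[185:305,220:340],None,fx=5,fy=5,interpolation=cv2.INTER_CUBIC))
E
```

```text
t 5.8 pos [ 0.5385 -0.0579  0.189 ] yaw -12.94 tilt 1.79 F [ 0.7  0.  -1.9] w 0.018
tool x [ 0.224  0.975 -0.005] y [ 0.974 -0.224  0.031]
turn shares (tool z down => neg) -0.23 q6 0.08079588041441617
shares tx ty tz [ 4.049 -1.312  1.119]
```

View pics/w3c.png

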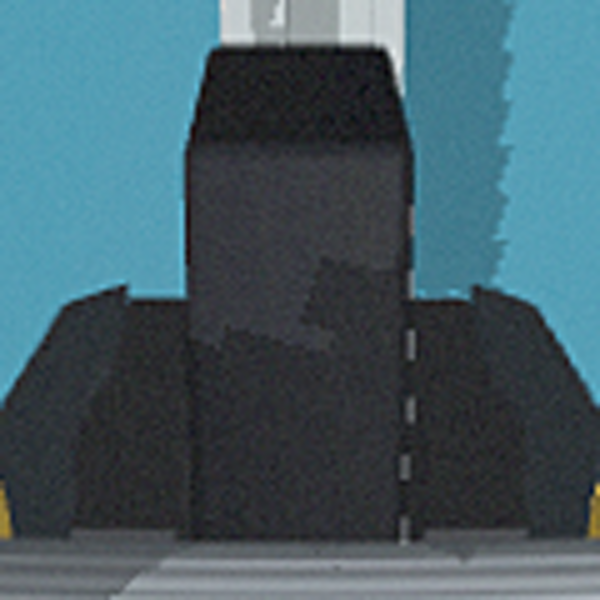

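Call:
apply_moves --deltas '[{"tx": 1,"ty": -0.3,"tz": 0,"turn": -0.2},{"tx": 1,"ty": -0.35,"tz": 0,"turn": 0},{"tx": 0,"ty": 0,"tz": 0,"turn": 0},{"tx": 0,"ty": 0,"tz": 0,"turn": 0}]'

```text
time: 6.3
tool_pos: [0.528, 0.0529, 0.1919]
eef_rot: [0.774, 0.632, 0.01, 0.016]
force: [-0.5, -0.0, -1.3]
grip_width: 0.0176
```

```bash
python3 - <<'E'
from h import *
need([0.5216,0.1534,0.13],-11.6)
s=env.observe(); im=env.camera("wrist")[:,:,::-1].copy(); cv2.imwrite("pics/w4.png",im); np.savez("w4.npz",p=s["tool_pos"],q=s["eef_rot"])
I=(np.zeros(3),[0,0,0,1])
for uv,z in [((279.8,213.4),-0.0262),((279.8,194.4),0.0098)]:
    o,d=ray("wrist",uv,I); print("tool pt",(o+d*(z-o[2])/d[2]).round(4))
E
```

```text
t 6.3 pos [0.528  0.0529 0.1919] yaw -11.51 tilt 2.17 F [-0.5 -0.  -1.3] w 0.0176
tool x [ 0.2    0.98  -0.004] y [ 0.979 -0.199  0.038]
turn shares (tool z down => neg) 0.01 q6 0.2687471151505084
shares tx ty tz [ 1.949 -0.572  1.21 ]
tool pt [ 0.0333  0.0002 -0.0262]
tool pt [0.0327 0.0002 0.0098]
```

View pics/w4.png

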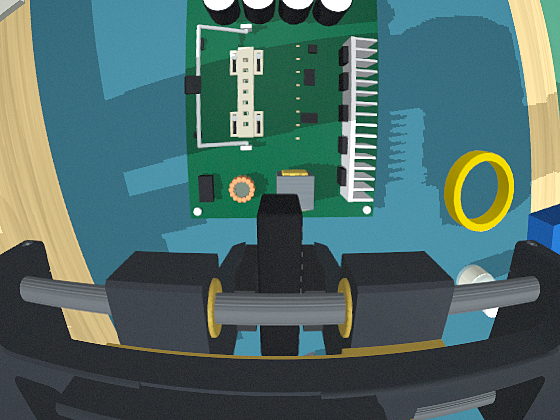

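The module is held. The board is in view: strip at about (245,92), bail tab at (192,85), legs ending at (246,30) and (246,148). I'll zoom in on the strip.

```bash
python3 - <<'E'
import cv2
im=cv2.imread("pics/w4.png"); cv2.imwrite("pics/w4c.png",cv2.resize(im[20:155,180:280],None,fx=4.4,fy=4.4,interpolation=cv2.INTER_CUBIC))
E
```

```text
(no output)
```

View pics/w4c.png

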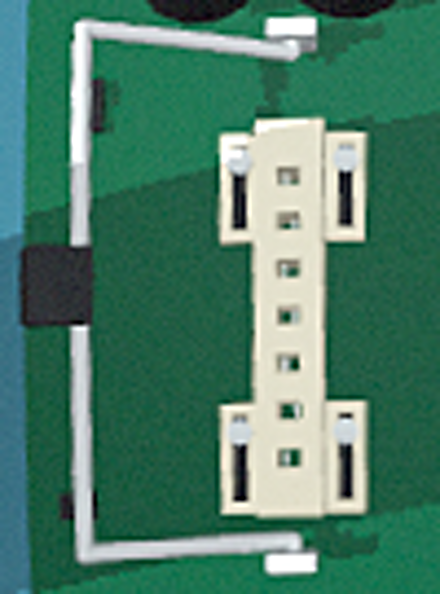

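```bash
python3 - <<'E'
from h import *
d=np.load("w4.npz"); pose=(d["p"],d["q"])
f=lambda p:(p[0]/4.4+180-.4,p[1]/4.4+20-.4)
H=[onz("wrist",f(p),0.036,pose) for p in [(287,176),(289,220),(289,268),(289,316),(289,363),(291,411),(290,458)]]
H=np.array(H)[:,:2]; print(H.round(4),H.mean(0)); e=H[0]-H[-1]; print(np.linalg.norm(e),np.degrees(np.arctan2(e[1],e[0])))
L=np.array([onz("wrist",f(p),0.028,pose) for p in [(293,47),(296,543)]])[:,:2]; print("legs",L,L.mean(0),np.linalg.norm(L[0]-L[1]))
B=np.array([onz("wrist",f(p),0.053,pose) for p in [(82,25),(86,553)]])[:,:2]; print("bar ends",B,B.mean(0),np.linalg.norm(B[0]-B[1]))
print("tab",onz("wrist",f((57,285)),0.058,pose))
# top-view holes projected for cross check
print("strip from top est -> wrist px", proj("wrist",[0.5216,0.1534,0.036],pose), "meas", f((289,316)))
print("meas -> top px",proj("top",[*H.mean(0),0.036]))
E
```

```text
[[0.528  0.1819]
 [0.5265 0.1724]
 [0.5244 0.1623]
 [0.5224 0.1523]
 [0.5203 0.1425]
 [0.5186 0.1325]
 [0.5164 0.1229]] [0.52236335 0.15241681]
0.06015237045770616 78.8952027891264
legs [[0.53469719 0.21222342]
 [0.5132127  0.10465597]] [0.52395495 0.1584397 ] 0.109692030988713
bar ends [[0.49460525 0.22037028]
 [0.47330172 0.11352963]] [0.48395348 0.16694995] 0.1089438581110994
tab [0.48034408 0.16702229 0.058     ]
strip from top est -> wrist px [244.23023038  90.44274978] meas (245.28181818181818, 91.41818181818181)
meas -> top px [178.23821395 246.33900227]
```

Call:
apply_moves --deltas '[{"tx": 0,"ty": 1,"tz": 0,"turn": 0},{"tx": 0,"ty": 1,"tz": 0,"turn": 0},{"tx": 0,"ty": 0,"tz": 0,"turn": 0}]'

```text
time: 6.72
tool_pos: [0.6275, 0.0271, 0.1951]
eef_rot: [0.776, 0.63, 0.01, 0.016]
force: [-0.0, -0.5, -1.3]
grip_width: 0.0173
```

```bash
python3 -c "
from h import *
need([0.5228,0.1555,0.12],-11.2)"
```

```text
t 6.72 pos [0.6275 0.0271 0.1951] yaw -11.87 tilt 2.11 F [-0.  -0.5 -1.3] w 0.0173
tool x [ 0.206  0.979 -0.004] y [ 0.978 -0.206  0.036]
turn shares (tool z down => neg) -0.12 q6 0.22279606790779974
shares tx ty tz [ 2.088 -2.631  1.398]
```

```bash
python3 -c "
from h import *
s=env.observe();q=s['q'];print(q.round(4),q[1]+q[2]+q[4])"
```

```text
[ 0.0102  0.1851  1.7821 -0.0134  1.1398  0.2228] 3.106935233953118
```

Call:
apply_moves --deltas '[{"tx": 0,"ty": -0.5,"tz": 0,"turn": 0},{"tx": 0,"ty": -0.5,"tz": 0,"turn": 0},{"tx": 0,"ty": -0.5,"tz": 0,"turn": 0},{"tx": 0,"ty": 0,"tz": 0,"turn": 0}]'

```text
time: 7.22
tool_pos: [0.55, 0.0373, 0.1911]
eef_rot: [0.779, 0.627, 0.008, 0.014]
force: [0.4, -0.0, -1.1]
grip_width: 0.0177
```

```bash
python3 -c "
from h import *
s=env.observe();q=s['q'];print(q.round(4),q[1]+q[2]+q[4])
need([0.5228,0.1555,0.12],-11.2)"
```

```text
[ 0.031   0.0475  1.9431 -0.0152  1.1213  0.2533] 3.111801840891024
t 7.22 pos [0.55   0.0373 0.1911] yaw -12.37 tilt 1.88 F [ 0.4 -0.  -1.1] w 0.0177
tool x [ 0.214  0.977 -0.006] y [ 0.976 -0.214  0.032]
turn shares (tool z down => neg) -0.2 q6 0.25333052592486777
shares tx ty tz [ 2.201 -1.084  1.375]
```

Call:
apply_moves --deltas '[{"tx": 0.4,"ty": -0.2,"tz": -0.2,"turn": -0.1},{"tx": 0.4,"ty": -0.2,"tz": -0.2,"turn": 0},{"tx": 0.4,"ty": -0.2,"tz": -0.2,"turn": -0.1},{"tx": 0.4,"ty": -0.2,"tz": -0.2,"turn": 0},{"tx": 0.4,"ty": -0.2,"tz": -0.2,"turn": 0}]'

```text
time: 7.85
tool_pos: [0.5212, 0.1432, 0.2405]
eef_rot: [0.776, 0.631, 0.008, 0.015]
force: [0.7, 0.3, -1.3]
grip_width: 0.0176
```

```bash
python3 -c "
from h import *
s=env.observe();q=s['q'];print(q.round(4),q[1]+q[2]+q[4])
need([0.5228,0.1555,0.12],-11.2)"
```

```text
[ 0.2352 -0.0097  1.9076 -0.0224  1.2159  0.4475] 3.113829424404267
t 7.85 pos [0.5212 0.1432 0.2405] yaw -11.73 tilt 2.0 F [ 0.7  0.3 -1.3] w 0.0176
tool x [ 0.204  0.979 -0.007] y [ 0.979 -0.203  0.034]
turn shares (tool z down => neg) -0.09 q6 0.4475325491151362
shares tx ty tz [ 0.265 -0.101  2.405]
```

Call:
apply_moves --deltas '[{"tx": 0.2,"ty": -0.1,"tz": 0.9,"turn": -0.1},{"tx": 0,"ty": 0,"tz": 0.9,"turn": 0},{"tx": 0,"ty": 0,"tz": 0,"turn": 0}]'

```text
time: 8.22
tool_pos: [0.5253, 0.1534, 0.1525]
eef_rot: [0.772, 0.635, 0.012, 0.017]
force: [-0.3, -0.1, -0.9]
grip_width: 0.0179
```

```bash
python3 -c "
from h import *
s=env.observe();q=s['q'];print(q.round(4),q[1]+q[2]+q[4])
need([0.5228,0.1555,0.12],-11.2)"
```

```text
[ 0.2521  0.0723  1.9931 -0.0251  1.0403  0.4596] 3.105652226076345
t 8.22 pos [0.5253 0.1534 0.1525] yaw -11.18 tilt 2.41 F [-0.3 -0.1 -0.9] w 0.0179
tool x [ 0.194  0.981 -0.004] y [ 0.98  -0.194  0.042]
turn shares (tool z down => neg) 0.0 q6 0.45957305508199103
shares tx ty tz [ 0.034 -0.083  0.647]
```

Call:
apply_moves --deltas '[{"tx": 0,"ty": 0,"tz": -1,"turn": 0},{"tx": 0,"ty": 0,"tz": -1,"turn": 0},{"tx": 0,"ty": 0,"tz": 0,"turn": 0}]'

```text
time: 8.6
tool_pos: [0.5234, 0.1531, 0.2598]
eef_rot: [0.773, 0.634, 0.013, 0.018]
force: [0.6, -0.4, -0.5]
grip_width: 0.0177
```

```bash
python3 -c "
from h import *
s=env.observe();q=s['q'];print(q.round(4),q[1]+q[2]+q[4])
need([0.5228,0.1555,0.12],-11.2)"
```

```text
[ 0.2527 -0.02    1.8821 -0.0233  1.2401  0.4581] 3.102243047151841
t 8.6 pos [0.5234 0.1531 0.2598] yaw -11.35 tilt 2.59 F [ 0.6 -0.4 -0.5] w 0.0177
tool x [ 0.197  0.98  -0.003] y [ 0.979 -0.197  0.045]
turn shares (tool z down => neg) -0.03 q6 0.45807765657109933
shares tx ty tz [ 0.051 -0.148  2.792]
```

Call:
apply_moves --deltas '[{"tx": 0,"ty": 0,"tz": 0,"turn": -1},{"tx": 0,"ty": 0,"tz": 0,"turn": -1},{"tx": 0,"ty": 0,"tz": 0,"turn": -1},{"tx": 0,"ty": 0,"tz": 0,"turn": -1}]'

```text
time: 9.1
tool_pos: [0.5252, 0.1512, 0.2641]
eef_rot: [0.628, 0.777, 0.011, 0.022]
force: [0.4, 0.6, -0.6]
grip_width: 0.0177
```

```bash
python3 -c "
from h import *
s=env.observe();q=s['q'];print(q.round(4),q[1]+q[2]+q[4])
need([0.5228,0.1555,0.12],-11.2)"
```

```text
[ 0.2487 -0.0239  1.8781 -0.0236  1.2426  0.0447] 3.096806164729802
t 9.1 pos [0.5252 0.1512 0.2641] yaw 12.12 tilt 2.87 F [ 0.4  0.6 -0.6] w 0.0177
tool x [-0.209  0.978 -0.021] y [0.977 0.21  0.046]
turn shares (tool z down => neg) 4.07 q6 0.044719552480987676
shares tx ty tz [ 0.153 -0.16   2.876]
```

Call:
apply_moves --deltas '[{"tx": 0,"ty": -0.4,"tz": 0,"turn": 0},{"tx": 0,"ty": -0.4,"tz": 0,"turn": 0},{"tx": 0,"ty": -0.4,"tz": 0,"turn": 0},{"tx": 0,"ty": 0,"tz": 0,"turn": 0}]'

```text
time: 9.6
tool_pos: [0.4659, 0.1365, 0.2626]
eef_rot: [0.629, 0.777, 0.012, 0.023]
force: [-0.2, 0.0, -1.5]
grip_width: 0.0177
```

```bash
python3 -c "
from h import *
s=env.observe();q=s['q'];print(q.round(4),q[1]+q[2]+q[4])
need([0.5228,0.1555,0.12],-11.2)"
```

```text
[ 0.2496 -0.1464  1.9936 -0.0241  1.2487  0.0479] 3.0959495850197842
t 9.6 pos [0.4659 0.1365 0.2626] yaw 11.99 tilt 2.93 F [-0.2  0.  -1.5] w 0.0177
tool x [-0.207  0.978 -0.021] y [0.977 0.208 0.047]
turn shares (tool z down => neg) 4.05 q6 0.047910029797899045
shares tx ty tz [0.197 1.058 2.901]
```

Call:
apply_moves --deltas '[{"tx": 0,"ty": 1,"tz": 0,"turn": 0},{"tx": 0,"ty": 0,"tz": 0,"turn": 0},{"tx": 0,"ty": 0,"tz": 0,"turn": 0}]'

```text
time: 9.98
tool_pos: [0.5168, 0.1463, 0.265]
eef_rot: [0.63, 0.776, 0.012, 0.023]
force: [-0.0, -0.3, -1.4]
grip_width: 0.0177
```

```bash
python3 -c "
from h import *
s=env.observe();q=s['q'];print(q.round(4),q[1]+q[2]+q[4])
need([0.5228,0.1555,0.12],-11.2)"
```

```text
[ 0.2439 -0.0438  1.8958 -0.0241  1.2436  0.0438] 3.095678035205645
t 9.97 pos [0.5168 0.1463 0.265 ] yaw 11.91 tilt 2.94 F [-0.  -0.3 -1.4] w 0.0177
tool x [-0.205  0.978 -0.021] y [0.977 0.206 0.047]
turn shares (tool z down => neg) 4.03 q6 0.04375567155103473
shares tx ty tz [0.217 0.02  2.9  ]
```

Call:
apply_moves --deltas '[{"tx": 0,"ty": 0,"tz": 0.2,"turn": 0},{"tx": 0,"ty": 0,"tz": 0.2,"turn": 0},{"tx": 0,"ty": 0,"tz": 0.2,"turn": 0},{"tx": 0,"ty": 0,"tz": 0.2,"turn": 0},{"tx": 0,"ty": 0,"tz": 0.2,"turn": 0}]'

```text
time: 10.6
tool_pos: [0.5182, 0.1453, 0.2121]
eef_rot: [0.63, 0.776, 0.012, 0.023]
force: [-0.1, -0.2, -1.3]
grip_width: 0.0176
```

```bash
python3 -c "
from h import *
s=env.observe();q=s['q'];print(q.round(4),s['qvel'].round(3),q[1]+q[2]+q[4])
need([0.5228,0.1555,0.12],-11.2)"
```

```text
[ 0.2415 -0.0058  1.9577 -0.025   1.1433  0.044 ] [-0.004  0.071  0.097 -0.002 -0.164  0.001] 3.0951884894972483
t 10.6 pos [0.5182 0.1453 0.2121] yaw 11.91 tilt 2.97 F [-0.1 -0.2 -1.3] w 0.0176
tool x [-0.205  0.978 -0.021] y [0.977 0.206 0.047]
turn shares (tool z down => neg) 4.03 q6 0.044015499950827916
shares tx ty tz [0.219 0.045 1.841]
```

Call:
apply_moves --deltas '[{"tx": 0,"ty": 0,"tz": 0,"turn": 1},{"tx": 0,"ty": 0,"tz": 0,"turn": 1},{"tx": 0,"ty": 0,"tz": 0,"turn": 1},{"tx": 0,"ty": 0,"tz": 0,"turn": 1}]'

```text
time: 11.1
tool_pos: [0.5168, 0.1451, 0.2082]
eef_rot: [0.776, 0.631, 0.014, 0.019]
force: [-0.6, -0.0, -0.9]
grip_width: 0.0177
```

```bash
python3 -c "
from h import *
s=env.observe();q=s['q'];print(q.round(4),s['qvel'].round(3),q[1]+q[2]+q[4])
need([0.5228,0.1555,0.12],-11.2)"
```

```text
[ 0.2416 -0.0029  1.9621 -0.025   1.1401  0.4567] [ 0.001  0.004  0.005  0.001 -0.007  0.821] 3.0993072352909516
t 11.1 pos [0.5168 0.1451 0.2082] yaw -11.75 tilt 2.76 F [-0.6 -0.  -0.9] w 0.0177
tool x [ 0.204  0.979 -0.002] y [ 0.978 -0.203  0.048]
turn shares (tool z down => neg) -0.1 q6 0.45669969955292694
shares tx ty tz [ 0.233 -0.009  1.765]
```

Call:
apply_moves --deltas '[{"tx": 0,"ty": 0,"tz": -0.5,"turn": 0},{"tx": 0,"ty": 0,"tz": -0.3,"turn": 0},{"tx": 0,"ty": 0,"tz": -0.15,"turn": 0},{"tx": 0,"ty": 0,"tz": -0.05,"turn": 0},{"tx": 0,"ty": 0,"tz": 0,"turn": 0}]'

```text
time: 11.72
tool_pos: [0.5134, 0.1454, 0.2569]
eef_rot: [0.776, 0.631, 0.013, 0.019]
force: [0.1, 0.6, -1.4]
grip_width: 0.0173
```

```bash
python3 -c "
from h import *
s=env.observe();q=s['q'];print(q.round(4),s['qvel'].round(3),q[1]+q[2]+q[4])
need([0.5228,0.1555,0.12],-11.2)"
```

```text
[ 0.2439 -0.0413  1.9081 -0.0242  1.2357  0.457 ] [ 0.001  0.004  0.006  0.001 -0.003 -0.001] 3.1024942286208934
t 11.72 pos [0.5134 0.1454 0.2569] yaw -11.78 tilt 2.6 F [ 0.1  0.6 -1.4] w 0.0173
tool x [ 0.204  0.979 -0.004] y [ 0.978 -0.204  0.045]
turn shares (tool z down => neg) -0.1 q6 0.457043626505199
shares tx ty tz [0.245 0.018 2.741]
```

Call:
apply_moves --deltas '[{"tx": 0,"ty": 0,"tz": 0.25,"turn": 0},{"tx": 0,"ty": 0,"tz": 0.5,"turn": 0},{"tx": 0,"ty": 0,"tz": 0.8,"turn": 0},{"tx": 0,"ty": 0,"tz": 0,"turn": -0.05},{"tx": 0,"ty": 0,"tz": 0,"turn": -0.05}]'

```text
time: 12.35
tool_pos: [0.5153, 0.144, 0.1739]
eef_rot: [0.772, 0.635, 0.011, 0.018]
force: [-0.2, 0.0, -0.7]
grip_width: 0.0174
```

```bash
python3 -c "
from h import *
s=env.observe();q=s['q'];print(q.round(4),s['qvel'].round(3),q[1]+q[2]+q[4])
need([0.5228,0.1555,0.12],-11.2)"
```

```text
[ 0.2404  0.0286  1.9964 -0.0256  1.0814  0.4469] [-0.001  0.015  0.028 -0.001  0.005 -0.042] 3.1064142277407507
t 12.35 pos [0.5153 0.144  0.1739] yaw -11.16 tilt 2.4 F [-0.2  0.  -0.7] w 0.0174
tool x [ 0.194  0.981 -0.006] y [ 0.98  -0.193  0.042]
turn shares (tool z down => neg) 0.01 q6 0.44688575123725527
shares tx ty tz [0.26  0.057 1.081]
```

Call:
apply_moves --deltas '[{"tx": 0,"ty": 0,"tz": -1,"turn": 0},{"tx": 0,"ty": 0,"tz": -0.6,"turn": 0},{"tx": 0,"ty": 0,"tz": -0.3,"turn": 0},{"tx": 0,"ty": 0,"tz": -0.1,"turn": 0},{"tx": 0,"ty": 0,"tz": 0,"turn": 0}]'

```text
time: 12.98
tool_pos: [0.5123, 0.1457, 0.2805]
eef_rot: [0.772, 0.635, 0.013, 0.019]
force: [-0.3, -0.2, -1.4]
grip_width: 0.0175
```

Call:
apply_moves --deltas '[{"tx": 0.05,"ty": 0,"tz": 0.2,"turn": 0},{"tx": 0.05,"ty": 0,"tz": 0.5,"turn": 0},{"tx": 0.05,"ty": 0,"tz": 1,"turn": 0},{"tx": 0,"ty": 0,"tz": 0,"turn": 0.05},{"tx": 0,"ty": 0,"tz": 0,"turn": 0.05}]'

```text
time: 13.6
tool_pos: [0.5149, 0.1518, 0.1879]
eef_rot: [0.776, 0.631, 0.01, 0.017]
force: [0.2, -0.2, -0.1]
grip_width: 0.0173
```

```bash
python3 -c "
from h import *
s=env.observe();q=s['q'];print(q.round(4),s['qvel'].round(3),q[1]+q[2]+q[4])
need([0.5228,0.1555,0.12],-11.2)"
```

```text
[ 0.2549  0.0215  1.9763 -0.0256  1.1123  0.4706] [0.001 0.02  0.036 0.001 0.008 0.042] 3.1100536247865733
t 13.6 pos [0.5149 0.1518 0.1879] yaw -11.72 tilt 2.24 F [ 0.2 -0.2 -0.1] w 0.0173
tool x [ 0.203  0.979 -0.007] y [ 0.978 -0.203  0.039]
turn shares (tool z down => neg) -0.09 q6 0.47061206606318645
shares tx ty tz [0.113 0.087 1.362]
```

Call:
apply_moves --deltas '[{"tx": 0.02,"ty": 0,"tz": -0.5,"turn": -0.05},{"tx": 0.02,"ty": 0,"tz": -0.4,"turn": -0.05},{"tx": 0,"ty": 0,"tz": -0.3,"turn": 0},{"tx": 0,"ty": 0,"tz": -0.2,"turn": 0},{"tx": 0,"ty": 0,"tz": -0.1,"turn": 0}]'

```text
time: 14.22
tool_pos: [0.5143, 0.1552, 0.2711]
eef_rot: [0.773, 0.635, 0.012, 0.018]
force: [-0.8, -0.1, -1.6]
grip_width: 0.0178
```

Call:
apply_moves --deltas '[{"tx": 0,"ty": 0,"tz": 0,"turn": 0},{"tx": 0.02,"ty": 0,"tz": 0.2,"turn": 0},{"tx": 0.02,"ty": 0,"tz": 0.6,"turn": 0},{"tx": 0,"ty": 0,"tz": 1,"turn": 0},{"tx": 0,"ty": 0,"tz": 0,"turn": 0.05}]'

```text
time: 14.85
tool_pos: [0.5168, 0.1556, 0.1754]
eef_rot: [0.774, 0.632, 0.011, 0.018]
force: [0.2, -0.0, -0.4]
grip_width: 0.0178
```

```bash
python3 -c "
from h import *
s=env.observe();q=s['q'];print(q.round(4),s['qvel'].round(3),q[1]+q[2]+q[4])
need([0.5228,0.1555,0.12],-11.2)"
```

```text
[ 0.261   0.0372  1.9847 -0.0262  1.0861  0.4739] [ 0.003 -0.038 -0.079  0.002 -0.005  0.045] 3.1080356620236187
t 14.85 pos [0.5168 0.1556 0.1754] yaw -11.52 tilt 2.34 F [ 0.2 -0.  -0.4] w 0.0178
tool x [ 0.2    0.98  -0.006] y [ 0.979 -0.199  0.04 ]
turn shares (tool z down => neg) -0.06 q6 0.47394443862531094
shares tx ty tz [0.028 0.074 1.111]
```

Call:
apply_moves --deltas '[{"tx": 0.02,"ty": 0.03,"tz": 0.15,"turn": -0.03},{"tx": 0,"ty": 0.03,"tz": 0.25,"turn": -0.03},{"tx": 0,"ty": 0.02,"tz": 0.3,"turn": 0},{"tx": 0,"ty": 0,"tz": 0.3,"turn": 0},{"tx": 0,"ty": 0,"tz": 0.3,"turn": 0}]'

```text
time: 15.48
tool_pos: [0.5281, 0.1561, 0.1122]
eef_rot: [0.772, 0.635, 0.015, 0.019]
force: [0.5, 0.0, -1.1]
grip_width: 0.0176
```

```bash
python3 -c "
from h import *
s=env.observe();q=s['q'];print(q[1]+q[2]+q[4])
need([0.522,0.1558,0.065],-11.2)"
```

```text
3.098673431826767
t 15.47 pos [0.5281 0.1561 0.1122] yaw -11.16 tilt 2.8 F [ 0.5  0.  -1.1] w 0.0176
tool x [ 0.194  0.981 -0.002] y [ 0.98  -0.193  0.049]
turn shares (tool z down => neg) 0.01 q6 0.46706707520135393
shares tx ty tz [-0.028 -0.164  0.938]
```

Call:
apply_moves --deltas '[{"tx": -0.02,"ty": -0.06,"tz": 0,"turn": 0.02},{"tx": 0,"ty": -0.06,"tz": 0,"turn": -0.02},{"tx": 0,"ty": -0.05,"tz": 0,"turn": 0.02},{"tx": 0,"ty": 0,"tz": 0,"turn": 0}]'

```text
time: 15.98
tool_pos: [0.5182, 0.1566, 0.1107]
eef_rot: [0.773, 0.634, 0.014, 0.019]
force: [0.9, 0.7, -1.4]
grip_width: 0.0179
```

```bash
python3 -c "
from h import *
s=env.observe();q=s['q'];print(q[1]+q[2]+q[4])
need([0.522,0.1558,0.065],-11.2)"
```

```text
3.1009346564058062
t 15.97 pos [0.5182 0.1566 0.1107] yaw -11.28 tilt 2.69 F [ 0.9  0.7 -1.4] w 0.0179
tool x [ 0.196  0.981 -0.003] y [ 0.98  -0.195  0.047]
turn shares (tool z down => neg) -0.01 q6 0.4751269073786958
shares tx ty tz [0.001 0.036 0.916]
```

Call:
apply_moves --deltas '[{"tx": 0,"ty": 0.03,"tz": 0.1,"turn": 0},{"tx": 0,"ty": 0,"tz": 0.15,"turn": 0},{"tx": 0,"ty": 0,"tz": 0.15,"turn": 0},{"tx": 0,"ty": 0,"tz": 0.15,"turn": 0},{"tx": 0,"ty": 0,"tz": 0,"turn": 0.02}]'

```text
time: 16.6
tool_pos: [0.5213, 0.156, 0.0815]
eef_rot: [0.774, 0.633, 0.014, 0.019]
force: [-0.2, 0.3, -1.2]
grip_width: 0.0178
```

```bash
python3 - <<'E'
from h import *
s=env.observe();q=s['q'];print(q[1]+q[2]+q[4])
need([0.522,0.1558,0.065],-11.2)
s=env.observe()
im=env.camera("wrist")[:,:,::-1].copy(); cv2.imwrite("pics/w5.png",im); np.savez("w5.npz",p=s["tool_pos"],q=s["eef_rot"])
im=env.camera("scene")[:,:,::-1].copy(); cv2.imwrite("pics/s5.png",cv2.resize(im[170:320,320:500],None,fx=4,fy=4,interpolation=cv2.INTER_CUBIC))
E
```

```text
3.1003983481779427
t 16.6 pos [0.5213 0.156  0.0815] yaw -11.41 tilt 2.72 F [-0.2  0.3 -1.2] w 0.0178
tool x [ 0.198  0.98  -0.002] y [ 0.979 -0.198  0.047]
turn shares (tool z down => neg) -0.04 q6 0.4766535373927579
shares tx ty tz [-0.    -0.001  0.331]
```

View pics/w5.png

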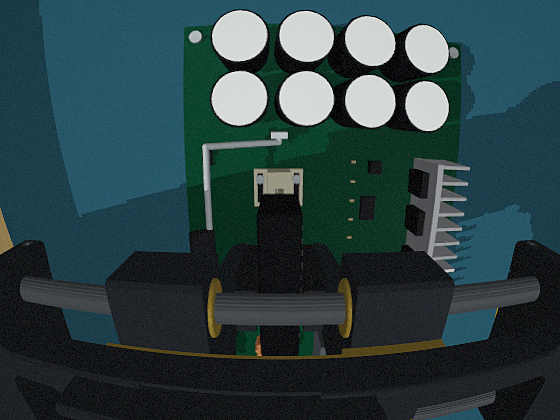

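View pics/s5.png

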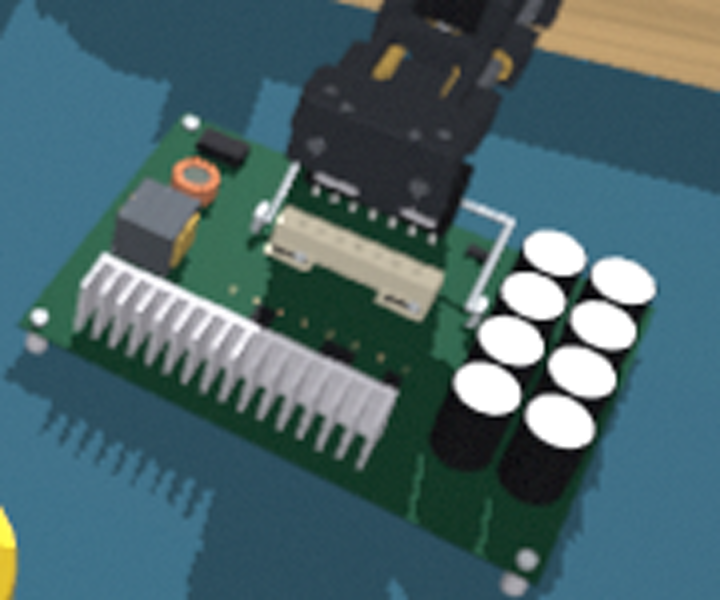

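```bash
python3 - <<'E'
import cv2
im=cv2.imread("pics/w5.png"); cv2.imwrite("pics/w5c.png",cv2.resize(im[155:235,235:325],None,fx=8,fy=8,interpolation=cv2.INTER_CUBIC))
E
```

```text
(no output)
```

View pics/w5c.png

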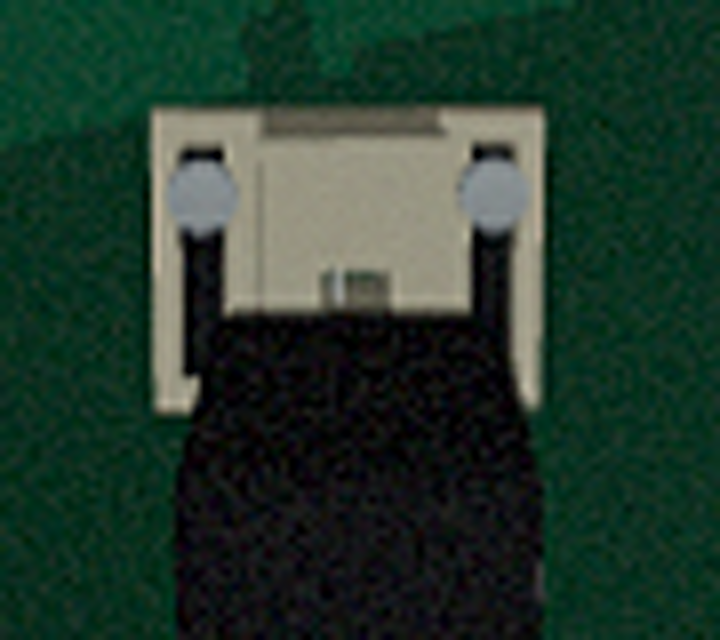

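```bash
python3 - <<'E'
from h import *
d=np.load("w5.npz"); pose=(d["p"],d["q"]); M=R.from_quat(pose[1]).as_matrix()
f=lambda p:(p[0]/8+235-.4,p[1]/8+155-.4)
by=np.array([np.cos(np.radians(78.7)),np.sin(np.radians(78.7))]); bx=np.array([by[1],-by[0]])
for nm,p,off in [("strip edge",(353,134),.042),("hole edge",(355,270),.032)]:
    P=onz("wrist",f(p),.036,pose); print(nm,P.round(4),"=> centre",(P[:2]-off*by).round(4))
I=(np.zeros(3),[0,0,0,1])
o,dd=ray("wrist",f((360,315)),I); P=o+dd*(0.0098-o[2])/dd[2]; print("module bottom edge tool",P.round(4),"world",(pose[0]+M@P).round(4))
C=M@np.array([P[0]-.036,0,.0218])+pose[0]; print("pin tip mid world",C.round(4))
E
```

```text
strip edge [0.5306 0.1935 0.036 ] => centre [0.5224 0.1523]
hole edge [0.5287 0.1833 0.036 ] => centre [0.5225 0.152 ]
module bottom edge tool [0.0329 0.0001 0.0098] world [0.5284 0.1881 0.0716]
pin tip mid world [0.5217 0.1527 0.0597]
```

Call:
apply_moves --deltas '[{"tx": -0.01,"ty": 0,"tz": 0.1,"turn": -0.03},{"tx": 0,"ty": 0,"tz": 0.1,"turn": 0},{"tx": 0,"ty": 0,"tz": 0.1,"turn": 0},{"tx": 0,"ty": 0,"tz": 0.06,"turn": 0},{"tx": 0,"ty": 0,"tz": 0,"turn": 0}]'

```text
time: 17.32
tool_pos: [0.5232, 0.1556, 0.0636]
eef_rot: [0.773, 0.634, 0.015, 0.02]
force: [0.2, 0.2, -0.8]
grip_width: 0.0176
```

```bash
cat >> h.py <<'E'
def pins(off=-0.0031):
    s=env.observe(); M=R.from_quat(s["eef_rot"]).as_matrix(); C=s["tool_pos"]+M@np.array([off,0,.0218])
    e=C[:2]-np.array([0.5224,0.1522]); by=np.array([np.cos(np.radians(78.7)),np.sin(np.radians(78.7))]); bx=np.array([by[1],-by[0]])
    q=s["q"]; print("t",round(s["time"],2),"pin tip above strip top mm",((C[2]-.036)*1e3).round(2),"err board x,y mm",(e@bx*1e3).round(2),(e@by*1e3).round(2),"yaw",np.degrees(yaw(s["eef_rot"])).round(2),"tilt y_z",M[2,1].round(3),"x_z",M[2,0].round(3),"F",s["force"].round(1),"ft",s["ft_torque"].round(2),"w",round(s["grip_width"],4))
E
python3 -c "
from h import *
pins()"
```

```text
t 17.32 pin tip above strip top mm 5.87 err board x,y mm 1.21 0.34 yaw -11.21 tilt y_z 0.05 x_z -0.001 F [ 0.2  0.2 -0.8] ft [-0.03 -0.05 -0.05] w 0.0176
```

Call:
apply_moves --deltas '[{"tx": -0.01,"ty": -0.03,"tz": 0.04,"turn": 0},{"tx": 0,"ty": -0.01,"tz": 0.05,"turn": 0},{"tx": 0,"ty": 0,"tz": 0,"turn": 0}]'

```text
time: 17.7
tool_pos: [0.5213, 0.1554, 0.059]
eef_rot: [0.773, 0.634, 0.015, 0.02]
force: [0.1, -0.4, -1.4]
grip_width: 0.0176
```

```bash
python3 -c "
from h import *
pins()"
```

```text
t 17.7 pin tip above strip top mm 1.2 err board x,y mm -0.57 -0.16 yaw -11.22 tilt y_z 0.05 x_z -0.001 F [ 0.1 -0.4 -1.4] ft [-0.04 -0.01 -0.03] w 0.0176
```

Call:
apply_moves --deltas '[{"tx": 0,"ty": 0.01,"tz": 0.04,"turn": 0},{"tx": 0,"ty": 0,"tz": 0.03,"turn": 0},{"tx": 0,"ty": 0,"tz": 0,"turn": 0}]'

```text
time: 18.08
tool_pos: [0.5222, 0.1553, 0.0554]
eef_rot: [0.773, 0.634, 0.015, 0.02]
force: [0.1, 0.1, -1.2]
grip_width: 0.018
```

```bash
python3 -c "
from h import *
pins()"
```

```text
t 18.07 pin tip above strip top mm -2.34 err board x,y mm 0.31 -0.17 yaw -11.22 tilt y_z 0.05 x_z -0.001 F [ 0.1  0.1 -1.2] ft [-0.06  0.01  0.03] w 0.018
```

Call:
apply_moves --deltas '[{"tx": 0,"ty": -0.005,"tz": 0.04,"turn": 0},{"tx": 0,"ty": 0,"tz": 0.03,"turn": 0},{"tx": 0,"ty": 0,"tz": 0,"turn": 0}]'

```text
time: 18.45
tool_pos: [0.5219, 0.1553, 0.0518]
eef_rot: [0.773, 0.634, 0.015, 0.02]
force: [-0.4, -0.9, -0.9]
grip_width: 0.0179
```

```bash
python3 -c "
from h import *
pins()"
```

```text
t 18.45 pin tip above strip top mm -5.94 err board x,y mm 0.04 -0.2 yaw -11.22 tilt y_z 0.05 x_z -0.001 F [-0.4 -0.9 -0.9] ft [-0.07  0.04  0.  ] w 0.0179
```

Seated in the holes with no force. I'll keep going in small steps through the contacts.

Call:
apply_moves --deltas '[{"tx": 0,"ty": -0.004,"tz": 0.04,"turn": 0},{"tx": 0,"ty": 0,"tz": 0.03,"turn": 0},{"tx": 0,"ty": 0,"tz": 0,"turn": 0}]'

```text
time: 18.82
tool_pos: [0.522, 0.1553, 0.0486]
eef_rot: [0.773, 0.634, 0.015, 0.02]
force: [0.2, -0.1, -0.2]
grip_width: 0.0175
```

```bash
python3 -c "
from h import *
pins()"
```

```text
t 18.82 pin tip above strip top mm -9.15 err board x,y mm 0.14 -0.16 yaw -11.22 tilt y_z 0.05 x_z -0.001 F [ 0.2 -0.1 -0.2] ft [-0.07 -0.01 -0.01] w 0.0175
```

Call:
apply_moves --deltas '[{"tx": 0,"ty": -0.004,"tz": 0.03,"turn": 0},{"tx": 0,"ty": 0,"tz": 0.02,"turn": 0},{"tx": 0,"ty": 0,"tz": 0,"turn": 0}]'

```text
time: 19.2
tool_pos: [0.5221, 0.1553, 0.048]
eef_rot: [0.773, 0.634, 0.015, 0.02]
force: [-0.6, -0.2, -0.9]
grip_width: 0.0178
```

```bash
python3 -c "
from h import *
pins()"
```

```text
t 19.2 pin tip above strip top mm -9.79 err board x,y mm 0.21 -0.12 yaw -11.23 tilt y_z 0.05 x_z -0.002 F [-0.6 -0.2 -0.9] ft [-0.16  0.14 -0.04] w 0.0178
```

Call:
apply_moves --deltas '[{"tx": 0,"ty": 0,"tz": 0.05,"turn": 0}]'

```text
time: 19.32
tool_pos: [0.5224, 0.1554, 0.0477]
eef_rot: [0.773, 0.634, 0.015, 0.02]
force: [-12.4, -3.6, 30.5]
grip_width: 0.0176
```

```bash
python3 -c "
from h import *
pins()"
```

```text
t 19.32 pin tip above strip top mm -10.06 err board x,y mm 0.49 -0.02 yaw -11.23 tilt y_z 0.049 x_z -0.002 F [-12.4  -3.6  30.5] ft [-0.57  1.99 -0.15] w 0.0176
```

Call:
apply_moves --deltas '[{"tx": 0,"ty": -0.015,"tz": 0.05,"turn": 0}]'

```text
time: 19.45
tool_pos: [0.5223, 0.1554, 0.0477]
eef_rot: [0.773, 0.634, 0.015, 0.02]
force: [-9.0, -4.3, 21.6]
grip_width: 0.0177
```

```bash
python3 -c "
from h import *
pins()"
```

```text
t 19.45 pin tip above strip top mm -10.04 err board x,y mm 0.4 -0.02 yaw -11.22 tilt y_z 0.049 x_z -0.003 F [-9.  -4.3 21.6] ft [-0.74  1.41 -0.09] w 0.0177
```

```bash
python3 - <<'E'
from h import *
s=env.observe()
im=env.camera("wrist")[:,:,::-1].copy(); cv2.imwrite("pics/w6.png",im); np.savez("w6.npz",p=s["tool_pos"],q=s["eef_rot"])
cv2.imwrite("pics/w6c.png",cv2.resize(im[150:240,225:335],None,fx=7,fy=6.6,interpolation=cv2.INTER_CUBIC))
im=env.camera("scene")[:,:,::-1].copy(); cv2.imwrite("pics/s6.png",cv2.resize(im[190:270,370:460],None,fx=7,fy=7,interpolation=cv2.INTER_CUBIC))
E
```

```text
(no output)
```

View pics/w6c.png

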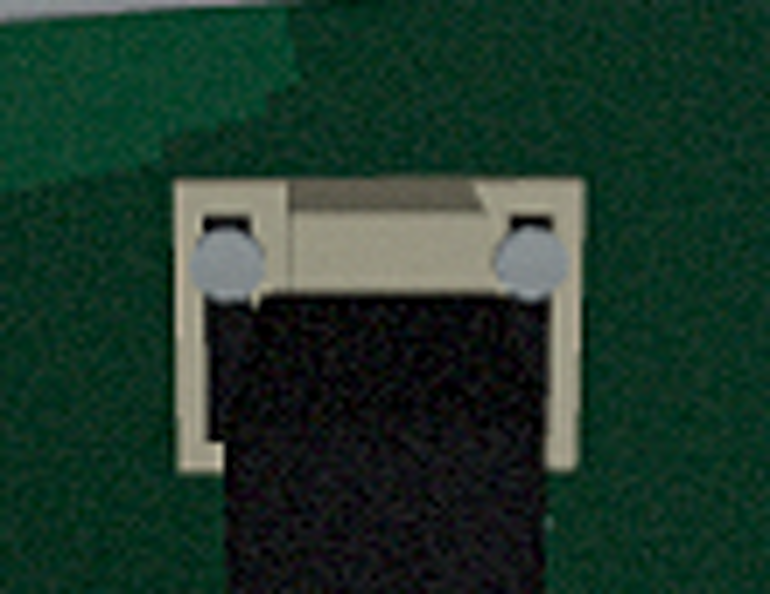

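View pics/s6.png

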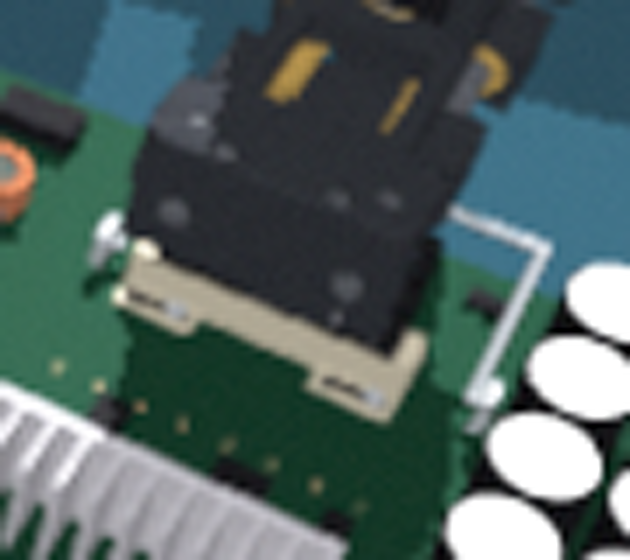

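Call:
apply_moves --deltas '[{"tx": 0,"ty": 0,"tz": 0,"turn": 0},{"tx": 0,"ty": 0,"tz": 0,"turn": 0},{"tx": 0,"ty": 0,"tz": 0,"turn": 0}]' --jaw 0.71

```text
time: 19.92
tool_pos: [0.5236, 0.1558, 0.0481]
eef_rot: [0.773, 0.634, 0.016, 0.021]
force: [0.0, -0.1, 0.4]
grip_width: 0.0251
```

```bash
python3 - <<'E'
from h import *
pins()
s=env.observe(); np.savez("w7.npz",p=s["tool_pos"],q=s["eef_rot"])
im=env.camera("wrist")[:,:,::-1].copy(); cv2.imwrite("pics/w7.png",im)
E
```

```text
t 19.93 pin tip above strip top mm -9.65 err board x,y mm 1.67 0.63 yaw -11.22 tilt y_z 0.053 x_z -0.001 F [ 0.  -0.1  0.4] ft [-0.04 -0.02 -0.02] w 0.0251
```

View pics/w7.png

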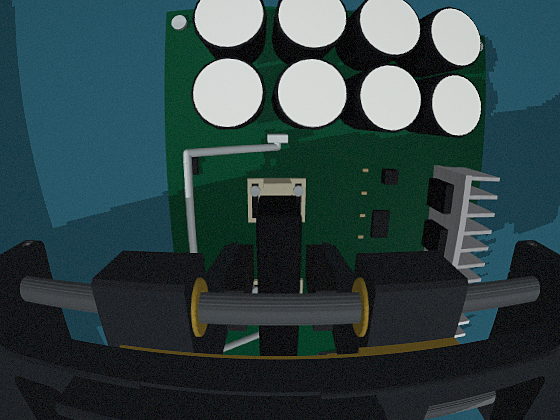

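Call:
apply_moves --deltas '[{"tx": 0,"ty": 0.01,"tz": -0.2,"turn": 0},{"tx": 0,"ty": 0.01,"tz": -0.25,"turn": 0},{"tx": 0,"ty": 0.01,"tz": -0.25,"turn": 0},{"tx": 0,"ty": 0,"tz": -0.15,"turn": 0},{"tx": 0,"ty": 0,"tz": 0,"turn": 0}]'

```text
time: 20.6
tool_pos: [0.5235, 0.1562, 0.0942]
eef_rot: [0.773, 0.634, 0.017, 0.021]
force: [0.3, 0.3, 0.0]
grip_width: 0.025
```

```bash
python3 - <<'E'
from h import *
pins(); need([0.5224,0.1522,0.085],-11.3)
s=env.observe(); np.savez("w8.npz",p=s["tool_pos"],q=s["eef_rot"])
im=env.camera("wrist")[:,:,::-1].copy(); cv2.imwrite("pics/w8.png",im)
E
```

```text
t 20.6 pin tip above strip top mm 36.4 err board x,y mm 1.45 1.01 yaw -11.22 tilt y_z 0.054 x_z -0.0 F [0.3 0.3 0. ] ft [ 0.01 -0.06 -0.02] w 0.025
t 20.6 pos [0.5235 0.1562 0.0942] yaw -11.22 tilt 3.07 F [0.3 0.3 0. ] w 0.025
tool x [ 0.195  0.981 -0.   ] y [ 0.979 -0.194  0.054]
turn shares (tool z down => neg) 0.01 q6 0.47274978334366136
shares tx ty tz [-0.082 -0.015  0.183]
```

View pics/w8.png

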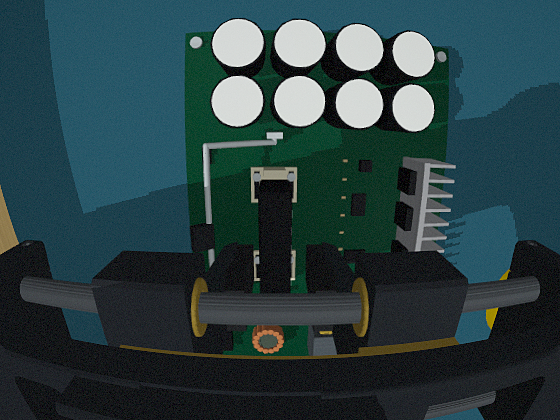

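Call:
apply_moves --deltas '[{"tx": -0.04,"ty": 0.1,"tz": 0,"turn": 0},{"tx": -0.04,"ty": 0.12,"tz": 0.05,"turn": 0},{"tx": 0,"ty": 0,"tz": 0.1,"turn": 0},{"tx": 0,"ty": 0,"tz": 0,"turn": 0}]' --jaw 1

```text
time: 21.15
tool_pos: [0.5334, 0.149, 0.0848]
eef_rot: [0.773, 0.634, 0.015, 0.02]
force: [0.7, 0.5, 0.2]
grip_width: 0.0005
```

```bash
python3 -c "
from h import *
need([0.5342,0.1498,0.073],-11.3)"
```

```text
t 21.15 pos [0.5334 0.149  0.0848] yaw -11.23 tilt 2.9 F [0.7 0.5 0.2] w 0.0005
tool x [ 0.195  0.981 -0.002] y [ 0.98  -0.194  0.051]
turn shares (tool z down => neg) 0.01 q6 0.4555072981949862
shares tx ty tz [0.019 0.001 0.236]
```

Call:
apply_moves --deltas '[{"tx": 0,"ty": 0,"tz": 0.1,"turn": 0},{"tx": 0,"ty": 0,"tz": 0.05,"turn": 0},{"tx": 0,"ty": 0,"tz": 0.03,"turn": 0}]'

```text
time: 21.52
tool_pos: [0.5337, 0.1489, 0.0749]
eef_rot: [0.773, 0.634, 0.015, 0.02]
force: [-0.2, -0.7, 6.8]
grip_width: 0.0005
```

Call:
apply_moves --deltas '[{"tx": 0,"ty": 0,"tz": 0.03,"turn": 0}]'

```text
time: 21.65
tool_pos: [0.5349, 0.1488, 0.0746]
eef_rot: [0.772, 0.635, 0.016, 0.021]
force: [-1.7, -2.8, 11.4]
grip_width: 0.0006
```

Call:
apply_moves --deltas '[{"tx": 0,"ty": 0,"tz": 0.03,"turn": 0}]'

```text
time: 21.78
tool_pos: [0.5357, 0.1486, 0.0747]
eef_rot: [0.772, 0.635, 0.016, 0.021]
force: [-2.7, -2.0, 9.9]
grip_width: 0.0003
```

Call:
apply_moves --deltas '[{"tx": 0,"ty": -0.02,"tz": 0.055,"turn": 0}]'

```text
time: 21.9
tool_pos: [0.5365, 0.1485, 0.0745]
eef_rot: [0.772, 0.635, 0.017, 0.023]
force: [-4.2, -4.6, 18.3]
grip_width: 0.0006
```

```bash
python3 -c "
from h import *
need([0.5342,0.1498,0.073],-11.3)"
```

```text
t 21.9 pos [0.5365 0.1485 0.0745] yaw -11.14 tilt 3.25 F [-4.2 -4.6 18.3] w 0.0006
tool x [ 0.193  0.981 -0.002] y [ 0.98  -0.193  0.057]
turn shares (tool z down => neg) 0.03 q6 0.45668530509587196
shares tx ty tz [ 0.016 -0.051  0.027]
```

Call:
apply_moves --deltas '[{"tx": 0,"ty": -0.05,"tz": 0.09,"turn": 0}]'

```text
time: 22.02
tool_pos: [0.5374, 0.1485, 0.0744]
eef_rot: [0.772, 0.635, 0.019, 0.025]
force: [-4.3, -7.1, 26.8]
grip_width: 0.0003
```

```bash
python3 -c "
from h import *
need([0.5342,0.1498,0.073],-11.3)"
```

```text
t 22.02 pos [0.5374 0.1485 0.0744] yaw -11.09 tilt 3.6 F [-4.3 -7.1 26.8] w 0.0003
tool x [ 0.192  0.981 -0.002] y [ 0.979 -0.192  0.063]
turn shares (tool z down => neg) 0.04 q6 0.45890106320547036
shares tx ty tz [ 0.013 -0.07   0.023]
```

```bash
python3 - <<'E'
from h import *
d=np.load("w8.npz"); pose=(d["p"],d["q"])
for p in [(238,101),(300,101),(359,103)]:
    P=onz("wrist",p,.064,pose); print(P.round(4)); 
    e=P[:2]-np.array([.5224,.1522]); by=np.array([np.cos(np.radians(78.7)),np.sin(np.radians(78.7))]); bx=np.array([by[1],-by[0]]); print("board rel strip",e@bx,e@by)
    print("TCP target",P[:2]+.015*bx)
need([0.5342,0.1498,0.08])
E
```

```text
[0.5189 0.2382 0.064 ]
board rel strip -0.020252327006473357 0.08365253249008331
TCP target [0.53364088 0.23526007]
[0.5514 0.2316 0.064 ]
board rel strip 0.012856378682045965 0.08357228580631657
TCP target [0.56609204 0.22869386]
[0.5836 0.2253 0.064 ]
board rel strip 0.045712363454175266 0.0836987301372882
TCP target [0.59833588 0.22237985]
t 22.02 pos [0.5374 0.1485 0.0744] yaw -11.09 tilt 3.6 F [-4.3 -7.1 26.8] w 0.0003
tool x [ 0.192  0.981 -0.002] y [ 0.979 -0.192  0.063]
shares tx ty tz [ 0.013 -0.061 -0.117]
```

Call:
apply_moves --deltas '[{"tx": 0,"ty": 0,"tz": -0.2,"turn": 0},{"tx": 0.4,"ty": -0.1,"tz": -0.15,"turn": 0},{"tx": 0.5,"ty": -0.12,"tz": 0,"turn": 0},{"tx": 0.5,"ty": -0.12,"tz": 0,"turn": 0},{"tx": 0.2,"ty": -0.05,"tz": 0,"turn": 0}]'

```text
time: 22.65
tool_pos: [0.5339, 0.2327, 0.0936]
eef_rot: [0.773, 0.634, 0.021, 0.025]
force: [0.2, 0.4, 0.8]
grip_width: 0.0001
```

```bash
python3 -c "
from h import *
need([0.5336,0.2353,0.066],-11.3)"
```

```text
t 22.65 pos [0.5339 0.2327 0.0936] yaw -11.23 tilt 3.78 F [0.2 0.4 0.8] w 0.0001
tool x [0.195 0.981 0.   ] y [ 0.979 -0.194  0.066]
turn shares (tool z down => neg) 0.01 q6 0.6126593383468787
shares tx ty tz [ 0.049 -0.052  0.549]
```

Call:
apply_moves --deltas '[{"tx": 0,"ty": -0.03,"tz": 0.2,"turn": 0},{"tx": 0,"ty": -0.02,"tz": 0.2,"turn": 0},{"tx": 0,"ty": 0,"tz": 0,"turn": 0},{"tx": 0,"ty": 0,"tz": 0,"turn": 0}]'

```text
time: 23.15
tool_pos: [0.5316, 0.2312, 0.0706]
eef_rot: [0.772, 0.634, 0.019, 0.025]
force: [-0.1, -0.1, -0.9]
grip_width: 0.0002
```

Call:
apply_moves --deltas '[{"tx": 0,"ty": 0,"tz": 0.04,"turn": 0}]'

```text
time: 23.28
tool_pos: [0.5319, 0.2308, 0.0688]
eef_rot: [0.773, 0.634, 0.02, 0.025]
force: [-0.1, 0.5, 0.3]
grip_width: 0.0004
```

Call:
apply_moves --deltas '[{"tx": 0,"ty": 0,"tz": 0.03,"turn": 0}]'

```text
time: 23.4
tool_pos: [0.5322, 0.2306, 0.0673]
eef_rot: [0.773, 0.634, 0.02, 0.025]
force: [-1.0, -0.4, -0.1]
grip_width: 0.0007
```

Call:
apply_moves --deltas '[{"tx": 0,"ty": 0,"tz": 0.02,"turn": 0}]'

```text
time: 23.52
tool_pos: [0.5323, 0.2306, 0.0668]
eef_rot: [0.773, 0.634, 0.02, 0.025]
force: [-3.0, -0.8, 7.1]
grip_width: 0.0006
```

Call:
apply_moves --deltas '[{"tx": 0,"ty": 0,"tz": -0.4,"turn": -0.5},{"tx": -0.3,"ty": 0,"tz": -0.6,"turn": -1},{"tx": -0.5,"ty": 0,"tz": -0.5,"turn": -1},{"tx": -0.4,"ty": -0.1,"tz": -0.3,"turn": -1},{"tx": -0.2,"ty": -0.1,"tz": 0,"turn": -1}]' --jaw 0.6

```text
time: 24.15
tool_pos: [0.5167, 0.1602, 0.1603]
eef_rot: [0.605, 0.795, 0.014, 0.03]
force: [0.5, 0.9, -0.2]
grip_width: 0.0351
```

Call:
apply_moves --deltas '[{"tx": 0,"ty": 0,"tz": 0,"turn": -1},{"tx": 0,"ty": 0,"tz": 0,"turn": -1},{"tx": 0,"ty": 0,"tz": 0,"turn": -1},{"tx": 0,"ty": 0,"tz": 0,"turn": -1},{"tx": 0,"ty": 0,"tz": 0,"turn": -1}]'

```text
time: 24.78
tool_pos: [0.5172, 0.1593, 0.1619]
eef_rot: [0.383, 0.923, 0.007, 0.034]
force: [-1.0, -0.5, 0.2]
grip_width: 0.0353
```

```bash
python3 -c "
from h import *
need([0.51,0.158,0.16],78.7)"
```

```text
t 24.77 pos [0.5172 0.1593 0.1619] yaw 45.04 tilt 3.97 F [-1.  -0.5  0.2] w 0.0353
tool x [-0.705  0.707 -0.058] y [0.706 0.707 0.038]
turn shares (tool z down => neg) -5.87 q6 -0.4946315737186336
shares tx ty tz [ 0.086 -0.122  0.029]
```

Call:
apply_moves --deltas '[{"tx": 0,"ty": 0,"tz": 0,"turn": -1},{"tx": 0,"ty": 0,"tz": 0,"turn": -1},{"tx": 0,"ty": 0,"tz": 0,"turn": -1},{"tx": 0,"ty": 0,"tz": 0,"turn": -1},{"tx": 0,"ty": 0,"tz": 0,"turn": -1}]'

```text
time: 25.4
tool_pos: [0.5176, 0.1595, 0.1625]
eef_rot: [0.134, 0.99, -0.002, 0.035]
force: [0.2, -0.3, 0.6]
grip_width: 0.0351
```

Call:
apply_moves --deltas '[{"tx": 0,"ty": 0,"tz": 0,"turn": -0.5},{"tx": 0,"ty": 0,"tz": 0,"turn": 0},{"tx": 0,"ty": 0,"tz": 0,"turn": 0}]'

```text
time: 25.78
tool_pos: [0.5177, 0.1596, 0.1627]
eef_rot: [0.108, 0.993, -0.003, 0.036]
force: [0.4, -0.1, -0.3]
grip_width: 0.0356
```

```bash
python3 - <<'E'
from h import *
need([0.51,0.158,0.16],78.7)
s=env.observe(); np.savez("w9.npz",p=s["tool_pos"],q=s["eef_rot"])
im=env.camera("wrist")[:,:,::-1].copy(); cv2.imwrite("pics/w9.png",im)
E
```

```text
t 25.77 pos [0.5177 0.1596 0.1627] yaw 77.55 tilt 4.12 F [ 0.4 -0.1 -0.3] w 0.0356
tool x [-0.974  0.215 -0.072] y [0.216 0.976 0.003]
turn shares (tool z down => neg) -0.2 q6 -1.062563421775237
shares tx ty tz [ 0.147 -0.065  0.044]
```

View pics/w9.png

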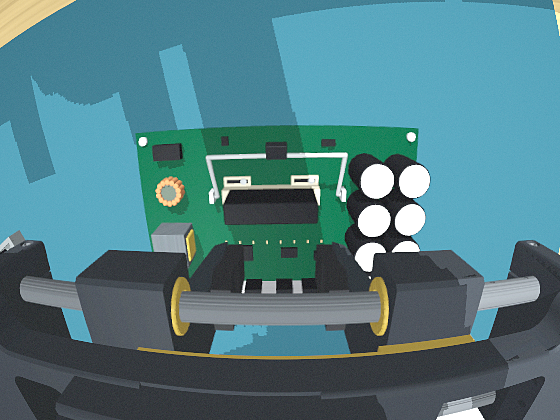

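```bash
python3 - <<'E'
import cv2
im=cv2.imread("pics/w9.png"); cv2.imwrite("pics/w9c.png",cv2.resize(im[135:235,195:365],None,fx=4.6,fy=4.6,interpolation=cv2.INTER_CUBIC))
E
```

```text
(no output)
```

View pics/w9c.png

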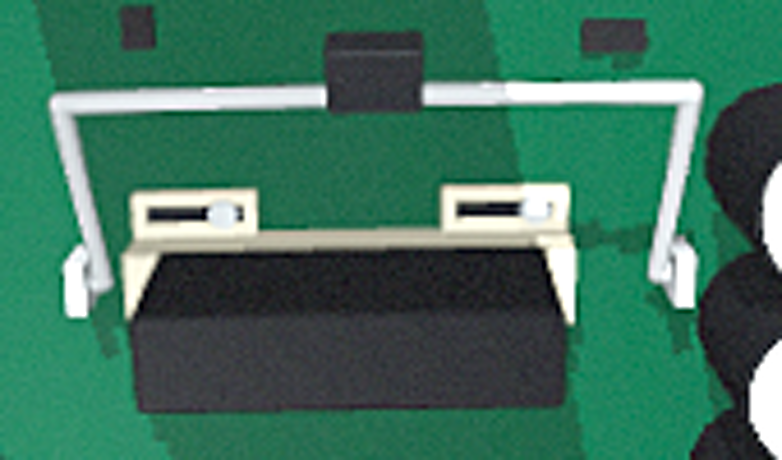

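```bash
python3 - <<'E'
from h import *
from scipy.optimize import brentq
by=np.array([np.cos(np.radians(78.7)),np.sin(np.radians(78.7))]); bx=np.array([by[1],-by[0]]); S=np.array([.5224,.1522])
def bd(P): e=P[:2]-S; return np.array([e@bx,e@by])
def solve(n,uv,pose,r=.0478,zax=.0297):
    g=lambda th: bd(onz(n,uv,zax+r*np.cos(th),pose))[0]+r*np.sin(th)
    th=brentq(g,.3,1.5); return th,bd(onz(n,uv,zax+r*np.cos(th),pose))
f9=lambda p:(p[0]/4.6+195-.4,p[1]/4.6+135-.4)
f4=lambda p:(p[0]/4.4+180-.4,p[1]/4.4+20-.4)
fB=lambda p:(p[0]/5.4+115-.4,p[1]/5.4+180-.4)
for name,npz,n,f,ends,tab in [("w9","w9.npz","wrist",f9,[(57,102),(697,90)],(374,72)),("w4","w4.npz","wrist",f4,[(82,25),(86,553)],(57,285)),("top",None,"top",fB,[(178,404),(405,467)],(289,443))]:
    pose=None
    if npz: d=np.load(npz); pose=(d["p"],d["q"])
    print(name,[solve(n,f(p),pose) for p in ends]); print("  tab as r=.0528:",solve(n,f(tab),pose,.0528))
d=np.load("w9.npz"); pose=(d["p"],d["q"])
for p in [(140,410),(563,403),(136,318),(567,315)]: print("module top corner",bd(onz("wrist",f9(p),.0737,pose)).round(4))
E
```

```text
w9 [(1.000244702127559, array([-0.04022863, -0.04816552])), (0.9904375962126725, array([-0.03997351,  0.06061578]))]
  tab as r=.0528: (0.9869391978466386, array([-0.04405329,  0.00597936]))
w4 [(0.9179158743013682, array([-0.03796932,  0.05832967])), (0.9166492356259105, array([-0.03793251, -0.0483557 ]))]
  tab as r=.0528: (0.9146676539807728, array([-0.0418366 ,  0.00457898]))
top [(1.0174927671819318, array([-0.04066791,  0.06210134])), (1.040004811609415, array([-0.04122304, -0.0468872 ]))]
  tab as r=.0528: (1.0094205079955196, array([-0.04469644,  0.00651484]))
module top corner [ 0.009  -0.0343]
module top corner [0.0093 0.0362]
module top corner [-0.0072 -0.0337]
module top corner [-0.0061  0.0366]
```

```bash
cat >> h.py <<'E'
BY=np.array([np.cos(np.radians(78.7)),np.sin(np.radians(78.7))]); BX=np.array([BY[1],-BY[0]]); S=np.array([.5224,.1522])
def bw(x,y,z): return np.array([*(S+x*BX+y*BY),z])
def bpos():
    s=env.observe(); e=s["tool_pos"][:2]-S; print("TCP board x,y mm",(e@BX*1e3).round(1),(e@BY*1e3).round(1),"z",(s["tool_pos"][2]*1e3).round(1),"F",s["force"].round(1),"w",round(s["grip_width"],4))
E
python3 -c "
from h import *
bpos(); need(bw(-.0455,.0055,.080),78.7)"
```

```text
TCP board x,y mm -6.0 6.3 z 162.7 F [ 0.   0.1 -0.1] w 0.0355
t 25.82 pos [0.5177 0.1596 0.1627] yaw 77.56 tilt 4.12 F [ 0.   0.1 -0.1] w 0.0355
tool x [-0.974  0.215 -0.072] y [0.215 0.977 0.002]
turn shares (tool z down => neg) -0.2 q6 -1.0627024899324102
shares tx ty tz [ 0.905 -0.036  1.594]
```

Call:
apply_moves --deltas '[{"tx": 0.3,"ty": -0.02,"tz": 0.2,"turn": -0.2},{"tx": 0.3,"ty": 0,"tz": 0.3,"turn": 0},{"tx": 0.25,"ty": 0,"tz": 0.4,"turn": 0},{"tx": 0,"ty": 0,"tz": 0.4,"turn": 0},{"tx": 0,"ty": 0,"tz": 0.15,"turn": 0}]'

```text
time: 26.45
tool_pos: [0.4742, 0.1665, 0.0813]
eef_rot: [0.098, 0.995, -0.004, 0.034]
force: [0.5, -0.5, -1.3]
grip_width: 0.0356
```

Call:
apply_moves --deltas '[{"tx": 0,"ty": 0,"tz": 0,"turn": -0.02},{"tx": 0,"ty": 0,"tz": 0,"turn": 0}]'

```text
time: 26.7
tool_pos: [0.4729, 0.1664, 0.0805]
eef_rot: [0.097, 0.995, -0.004, 0.033]
force: [1.0, -0.3, 0.3]
grip_width: 0.0352
```

```bash
python3 - <<'E'
from h import *
bpos(); need(bw(-.0455,.0055,.0595),78.7)
s=env.observe(); np.savez("w10.npz",p=s["tool_pos"],q=s["eef_rot"])
im=env.camera("wrist")[:,:,::-1].copy(); cv2.imwrite("pics/w10.png",im)
im=env.camera("scene")[:,:,::-1].copy(); cv2.imwrite("pics/s10.png",cv2.resize(im[165:265,360:480],None,fx=6,fy=6,interpolation=cv2.INTER_CUBIC))
E
```

```text
TCP board x,y mm -51.3 4.3 z 80.5 F [ 1.  -0.3  0.3] w 0.0352
t 26.7 pos [0.4729 0.1664 0.0805] yaw 78.9 tilt 3.82 F [ 1.  -0.3  0.3] w 0.0352
tool x [-0.979  0.192 -0.067] y [ 0.193  0.981 -0.001]
turn shares (tool z down => neg) 0.03 q6 -1.038138237554415
shares tx ty tz [-0.088  0.025  0.427]
```

View pics/w10.png

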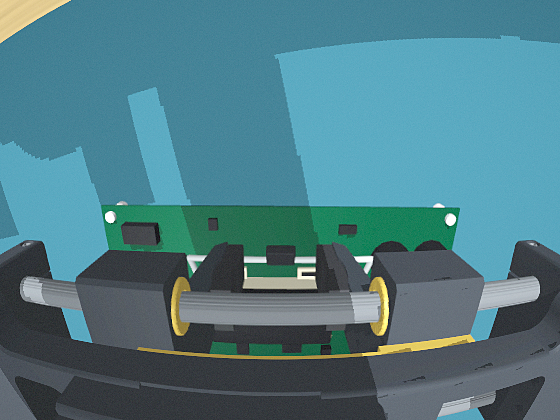

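View pics/s10.png

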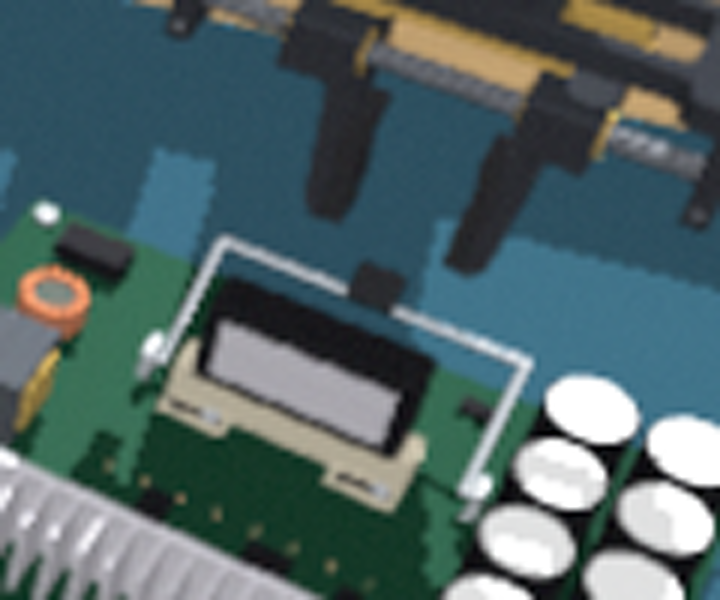

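Call:
apply_moves --deltas '[{"tx": -0.08,"ty": 0.005,"tz": 0.1,"turn": 0},{"tx": -0.03,"ty": 0,"tz": 0.15,"turn": 0},{"tx": 0,"ty": 0,"tz": 0.1,"turn": 0},{"tx": 0,"ty": 0,"tz": 0,"turn": 0}]'

```text
time: 27.3
tool_pos: [0.4817, 0.1655, 0.0637]
eef_rot: [0.097, 0.995, -0.003, 0.035]
force: [0.4, 0.0, 0.2]
grip_width: 0.0352
```

```bash
python3 - <<'E'
from h import *
bpos(); need(bw(-.0455,.0045,.0595),78.7)
s=env.observe(); np.savez("w11.npz",p=s["tool_pos"],q=s["eef_rot"])
im=env.camera("wrist")[:,:,::-1].copy(); cv2.imwrite("pics/w11.png",cv2.resize(im[225:305,200:360],None,fx=5,fy=5,interpolation=cv2.INTER_CUBIC))
im=env.camera("scene")[:,:,::-1].copy(); cv2.imwrite("pics/s11.png",cv2.resize(im[165:265,360:480],None,fx=6,fy=6,interpolation=cv2.INTER_CUBIC))
E
```

```text
TCP board x,y mm -42.5 5.1 z 63.7 F [0.4 0.  0.2] w 0.0352
t 27.3 pos [0.4817 0.1655 0.0637] yaw 78.86 tilt 3.98 F [0.4 0.  0.2] w 0.0352
tool x [-0.979  0.193 -0.069] y [0.193 0.981 0.   ]
turn shares (tool z down => neg) 0.03 q6 -1.0428224986802406
shares tx ty tz [ 0.066 -0.011  0.08 ]
```

View pics/w11.png

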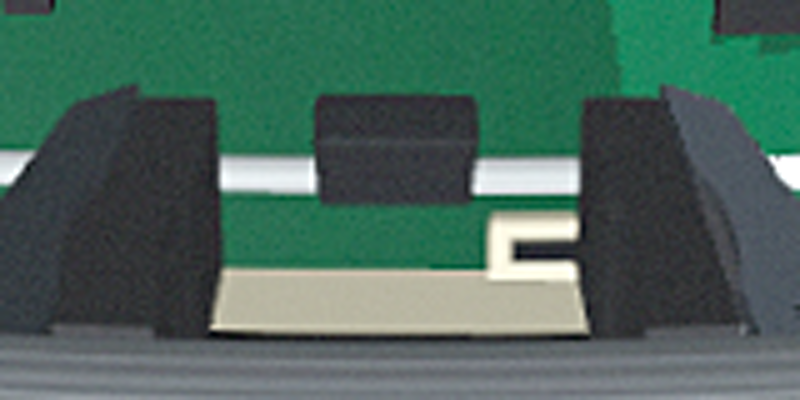

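View pics/s11.png

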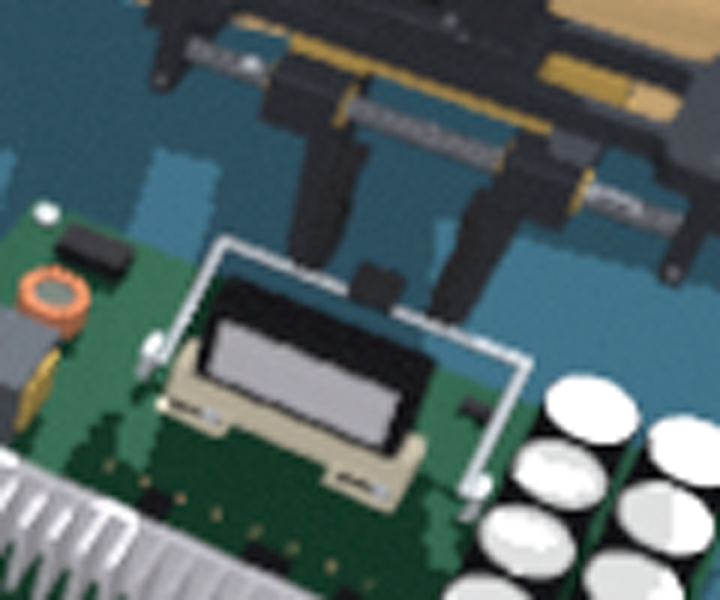

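Call:
apply_moves --deltas '[{"tx": 0.07,"ty": -0.01,"tz": 0.04,"turn": 0},{"tx": 0.02,"ty": 0,"tz": 0.03,"turn": 0},{"tx": 0,"ty": 0,"tz": 0,"turn": 0}]'

```text
time: 27.78
tool_pos: [0.4774, 0.1661, 0.0603]
eef_rot: [0.097, 0.995, -0.003, 0.035]
force: [0.5, -0.1, 0.1]
grip_width: 0.0352
```

```bash
python3 - <<'E'
from h import *
bpos()
im=env.camera("wrist")[:,:,::-1].copy(); cv2.imwrite("pics/w12.png",cv2.resize(im[225:305,200:360],None,fx=5,fy=5,interpolation=cv2.INTER_CUBIC))
E
```

```text
TCP board x,y mm -46.9 4.8 z 60.3 F [ 0.5 -0.1  0.1] w 0.0352
```

View pics/w12.png

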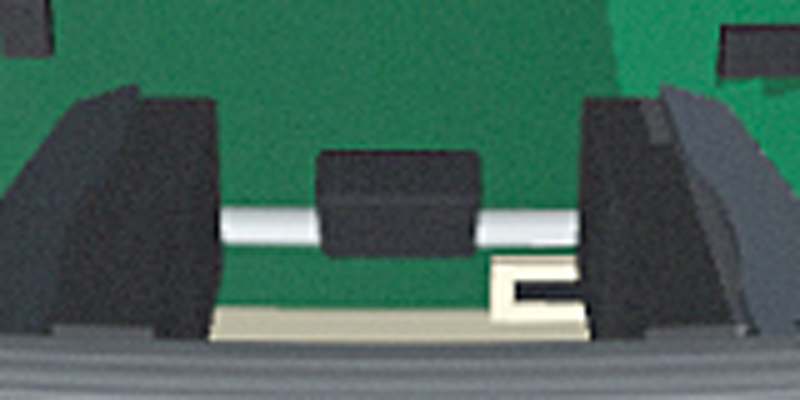

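Call:
apply_moves --deltas '[{"tx": -0.01,"ty": 0,"tz": 0.02,"turn": 0},{"tx": 0,"ty": 0,"tz": 0,"turn": 0},{"tx": 0,"ty": 0,"tz": 0,"turn": 0},{"tx": 0,"ty": 0,"tz": 0,"turn": 0}]' --jaw 1

```text
time: 28.32
tool_pos: [0.4782, 0.1659, 0.0596]
eef_rot: [0.097, 0.995, -0.003, 0.035]
force: [-0.1, -0.5, -0.5]
grip_width: 0.0144
```

```bash
python3 - <<'E'
from h import *
bpos()
E
```

```text
TCP board x,y mm -46.0 4.7 z 59.6 F [-0.1 -0.5 -0.5] w 0.0144
```

Call:
apply_moves --deltas '[{"tx": -0.115,"ty": 0,"tz": -0.135,"turn": 0}]'

```text
time: 28.45
tool_pos: [0.4832, 0.1648, 0.0662]
eef_rot: [0.097, 0.995, -0.003, 0.035]
force: [4.1, -0.2, -7.3]
grip_width: 0.0141
```

```bash
python3 - <<'E'
from h import *
bpos()
E
```

```text
TCP board x,y mm -41.0 4.7 z 66.2 F [ 4.1 -0.2 -7.3] w 0.0141
```

Call:
apply_moves --deltas '[{"tx": -0.14,"ty": 0,"tz": -0.105,"turn": 0}]'

```text
time: 28.58
tool_pos: [0.4893, 0.1635, 0.072]
eef_rot: [0.097, 0.995, -0.003, 0.034]
force: [-0.8, 1.9, -4.0]
grip_width: 0.0146
```

```bash
python3 - <<'E'
from h import *
bpos()
im=env.camera("scene")[:,:,::-1].copy(); cv2.imwrite("pics/s13.png",cv2.resize(im[165:265,360:480],None,fx=6,fy=6,interpolation=cv2.INTER_CUBIC))
E
```

```text
TCP board x,y mm -34.7 4.6 z 72.0 F [-0.8  1.9 -4. ] w 0.0146
```

View pics/s13.png

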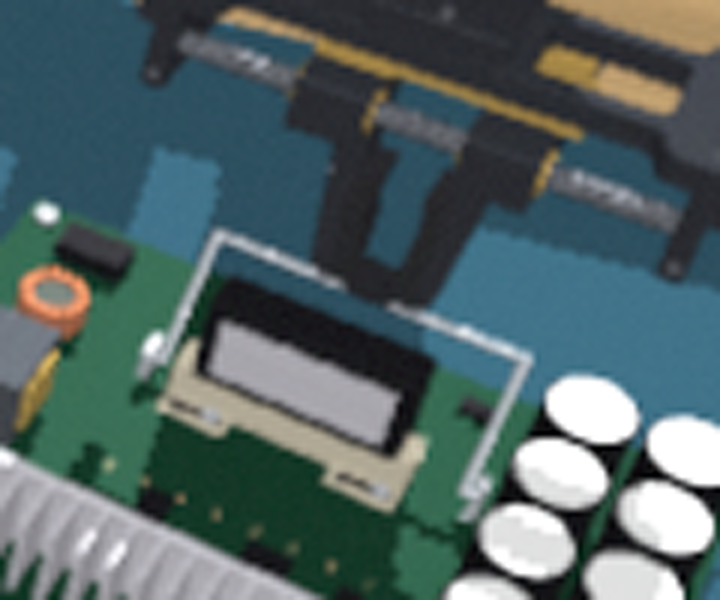

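Call:
apply_moves --deltas '[{"tx": -0.155,"ty": 0,"tz": -0.085,"turn": 0}]'

```text
time: 28.75
tool_pos: [0.497, 0.162, 0.0773]
eef_rot: [0.097, 0.995, -0.003, 0.034]
force: [0.7, 1.1, -5.5]
grip_width: 0.0141
```

Call:
apply_moves --deltas '[{"tx": -0.165,"ty": 0,"tz": -0.062,"turn": 0}]'

```text
time: 28.88
tool_pos: [0.5051, 0.1603, 0.0812]
eef_rot: [0.097, 0.995, -0.003, 0.033]
force: [-1.6, 1.4, -4.1]
grip_width: 0.0143
```

```bash
python3 - <<'E'
from h import *
bpos()
im=env.camera("scene")[:,:,::-1].copy(); cv2.imwrite("pics/s14.png",cv2.resize(im[165:265,360:480],None,fx=6,fy=6,interpolation=cv2.INTER_CUBIC))
E
```

```text
TCP board x,y mm -18.5 4.6 z 81.2 F [-1.6  1.4 -4.1] w 0.0143
```

View pics/s14.png

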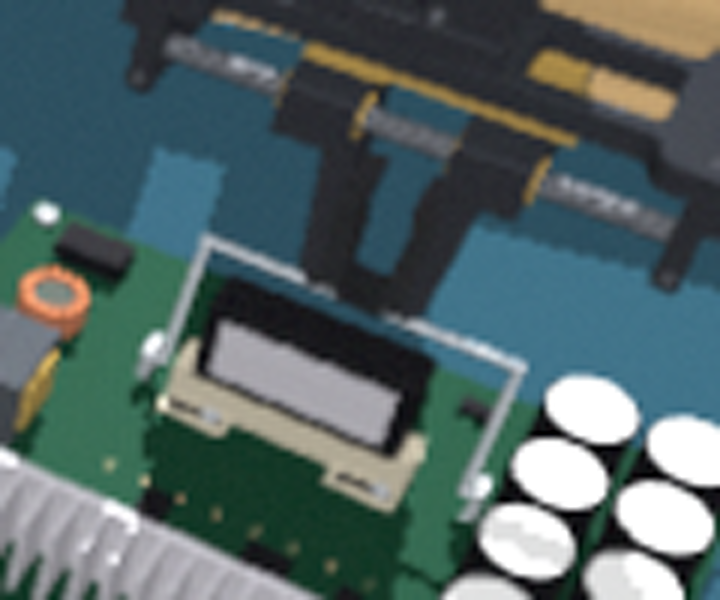

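Bail follows. I'll continue.

Call:
apply_moves --deltas '[{"tx": -0.175,"ty": 0,"tz": -0.03,"turn": 0}]'

```text
time: 29.05
tool_pos: [0.5148, 0.1584, 0.0839]
eef_rot: [0.097, 0.995, -0.003, 0.034]
force: [-1.6, 1.2, -3.8]
grip_width: 0.0141
```

Call:
apply_moves --deltas '[{"tx": -0.16,"ty": 0,"tz": 0,"turn": 0}]'

```text
time: 29.18
tool_pos: [0.5234, 0.1567, 0.0848]
eef_rot: [0.097, 0.995, -0.003, 0.034]
force: [-2.9, 0.2, -0.7]
grip_width: 0.0139
```

```bash
python3 - <<'E'
from h import *
bpos()
im=env.camera("scene")[:,:,::-1].copy(); cv2.imwrite("pics/s15.png",cv2.resize(im[165:265,360:480],None,fx=6,fy=6,interpolation=cv2.INTER_CUBIC))
E
```

```text
TCP board x,y mm 0.1 4.6 z 84.8 F [-2.9  0.2 -0.7] w 0.0139
```

View pics/s15.png

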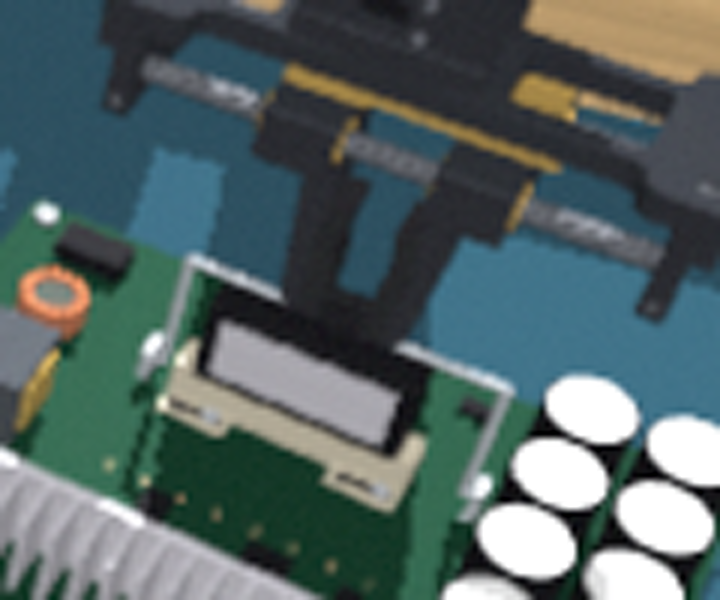

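Call:
apply_moves --deltas '[{"tx": -0.05,"ty": 0,"tz": 0.01,"turn": 0}]'

```text
time: 29.35
tool_pos: [0.5258, 0.1561, 0.0847]
eef_rot: [0.097, 0.995, -0.003, 0.033]
force: [-13.6, 3.2, 9.7]
grip_width: 0.0141
```

Call:
apply_moves --deltas '[{"tx": -0.05,"ty": 0,"tz": 0.01,"turn": 0}]'

```text
time: 29.48
tool_pos: [0.5259, 0.1561, 0.0846]
eef_rot: [0.098, 0.995, -0.003, 0.03]
force: [-13.9, 3.7, 11.8]
grip_width: 0.0139
```

```bash
python3 - <<'E'
from h import *
bpos()
E
```

```text
TCP board x,y mm 2.7 4.5 z 84.6 F [-13.9   3.7  11.8] w 0.0139
```

Call:
apply_moves --deltas '[{"tx": 0,"ty": 0,"tz": 0,"turn": 0},{"tx": 0,"ty": 0,"tz": 0,"turn": 0},{"tx": 0,"ty": 0,"tz": 0,"turn": 0}]' --jaw 0.65

```text
time: 29.85
tool_pos: [0.5285, 0.1562, 0.0858]
eef_rot: [0.097, 0.995, -0.003, 0.033]
force: [0.2, 0.7, -0.2]
grip_width: 0.0307
```

Call:
apply_moves --deltas '[{"tx": 0,"ty": 0,"tz": -0.3,"turn": 0},{"tx": 0,"ty": 0,"tz": -0.5,"turn": 0},{"tx": 0,"ty": 0,"tz": -0.8,"turn": 0},{"tx": 0,"ty": 0,"tz": -0.3,"turn": 0},{"tx": 0,"ty": 0,"tz": 0,"turn": 0}]'

```text
time: 30.48
tool_pos: [0.5233, 0.1573, 0.1861]
eef_rot: [0.098, 0.995, -0.003, 0.034]
force: [-0.8, -0.8, -0.1]
grip_width: 0.0306
```

```bash
python3 - <<'E'
from h import *
bpos()
s=env.observe(); np.savez("w16.npz",p=s["tool_pos"],q=s["eef_rot"])
im=env.camera("scene")[:,:,::-1].copy(); cv2.imwrite("pics/s16.png",cv2.resize(im[165:265,360:480],None,fx=6,fy=6,interpolation=cv2.INTER_CUBIC))
im=env.camera("wrist")[:,:,::-1].copy(); cv2.imwrite("pics/w16.png",im)
E
```

```text
TCP board x,y mm -0.1 5.2 z 186.1 F [-0.8 -0.8 -0.1] w 0.0306
```

View pics/s16.png

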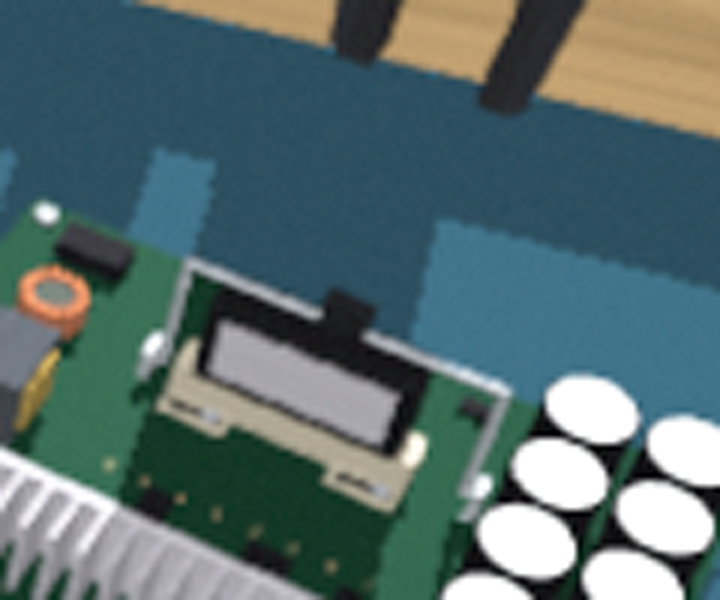

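View pics/w16.png

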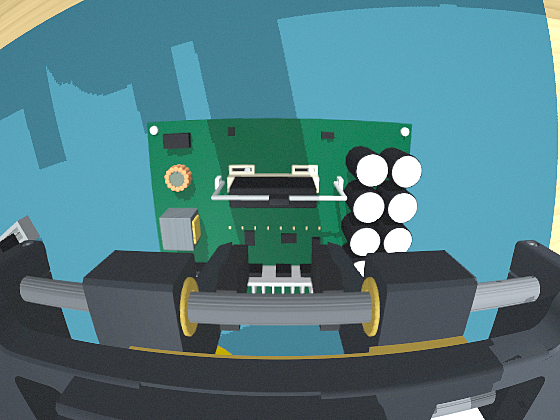

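```bash
python3 - <<'E'
from h import *
d=np.load("w16.npz"); pose=(d["p"],d["q"])
im=cv2.imread("pics/w16.png"); cv2.imwrite("pics/w16c.png",cv2.resize(im[150:220,200:360],None,fx=5,fy=5,interpolation=cv2.INTER_CUBIC))
for th in [0,.1,.2,.3]:
    for y in (-.0535+.0055,.0535+.0055):
        P=bw(-.0478*np.sin(th),y,.0297+.0478*np.cos(th))
        w=proj("wrist",P,pose); s=proj("scene",P); print(th,"wcrop",((w-[200,150])*5).round(0),"scrop",((s-[360,165])*6).round(0))
for c in [(-.009,-.036),(.009,-.036),(-.009,.036),(.009,.036)]:
    P=bw(*c,.0737); print(c,((proj("wrist",P,pose)-[200,150])*5).round(0),((proj("scene",P)-[360,165])*6).round(0))
E
```

```text
0 wcrop [ 62. 234.] scrop [191. 263.]
0 wcrop [719. 234.] scrop [509. 393.]
0.1 wcrop [ 60. 206.] scrop [197. 255.]
0.1 wcrop [721. 206.] scrop [513. 385.]
0.2 wcrop [ 59. 176.] scrop [202. 249.]
0.2 wcrop [721. 177.] scrop [517. 377.]
0.3 wcrop [ 59. 147.] scrop [207. 243.]
0.3 wcrop [722. 147.] scrop [521. 371.]
(-0.009, -0.036) [135. 174.] [233. 269.]
(0.009, -0.036) [140. 279.] [212. 300.]
(-0.009, 0.036) [579. 174.] [444. 355.]
(0.009, 0.036) [575. 279.] [425. 389.]
```

View pics/w16c.png

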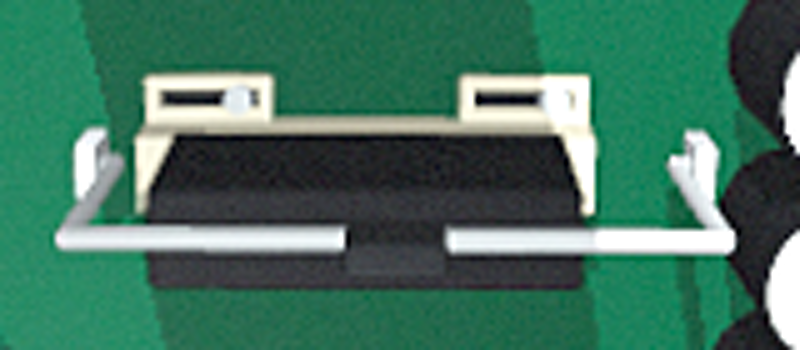

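```bash
python3 - <<'E'
from h import *
bpos(); print(env.hand_in())
E
```

```text
TCP board x,y mm -1.0 4.7 z 184.2 F [ 0.4 -0.1 -0.7] w 0.0305
the job is handed in; nothing more can be done
None
```

I took the seven-pin module out of the carrier, plugged it into the strip and swung the bail up against its stop. I then let go and backed clear, and handed the job in at about 30.6 s.

**Finding the holes:** two camera views agreed within about 1 mm on where the strip's holes lie, roughly 5 mm to -y of the nominal centre. The pins went in with almost no force.

**Last checks:**
- **Bail:** in the scene picture it stands at about 0 rad. The wrist picture agrees within 0.05 rad, and the bail pushed back with about 14 N at its stop.
- **Module:** it looks upright and flush. The most force I read was about 30 N.

**What disagreed:**
- **Height:** by absolute height the module seemed about 1.9 mm proud of the strip. Touching the module top and then a capacitor top gave a difference of 7.6 to 8.1 mm, against 8.0 mm if it is fully home. I put the 1.9 mm down to the board sitting about 1.7 mm higher than assumed. I could not check the seating directly beyond that.
- **Tool tilt:** the tool drifted to about 3–4° of tilt, which I could not correct. So I let go of the module and pressed on its top with the closed fingers at about 27 N. It did not go any further down.

The short module, screwdriver, tape and jar were not touched as far as I know. I took no final picture aimed at checking them.

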